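Tip the mixer battery into its charger

ROBOT

A 6-joint arm with a two-finger parallel gripper is mounted at the origin on a cart in front of the work surface, level with it; the furniture and walls round the work are solid. World frame = base frame: x ahead of the robot, y to its left, z up, the work surface at z = 0. Lengths are in m, angles in rad, forces in N, time in s.
With the tool pointing down it reaches from about 0.3 to 0.875 m from the base axis. Payload 6.4 kg.
Tool frame: the origin (TCP) lies between the finger pads; the fingertips stand 19 mm ahead of it and the grasp point (between the pads) is the TCP; z points along the fingers, y is the direction in which the jaws open and shut (so a half turn about z gives the same grasp; the last joint's range is limited). The gripper opens to 85 mm and grips with 20 to 120 N. Pads are 22 mm wide; open, the fingers measure 114 mm over their backs; the gripper's body (76 mm by 85 mm) begins 54 mm behind the grasp point. The pads swing forward as they close: fully open they stand 13 mm farther back than shut.
Start: joints at [0.9, 0.181, 1.607, -0, 1.354, -0.206], TCP at [0.258, 0.514, 0.25] pointing down, gripper open.
Joint ranges: [-2.99, 2.99], [-0.89, 2.07], [0.3, 2.58], [-1.14, 4.28], [0, 2.63], [-3.12, 3.12]. Speed limits (rad/s): [2.57, 2.57, 3.01, 3.14, 3.14, 3.14].

INTERFACE

Orientations are given as a unit quaternion [w, x, y, z].
In Python, from bench import * gives the robot as it stands.
- The arm moves only by the tool apply_moves, never from a script. Its argument "moves" is a list that holds one entry, the list of rows, each a list of 7 numbers: the shift along the tool's x, y, z in cm, then the turn, a rotation vector about the tool's x, y, z in rad, then the opening, from 0 (shut) to 1 (fully open). A call has 1 to 8 rows; each row is the pose to reach, as a shift and turn from the pose commanded when the call began, along the tool's axes at that moment; what a row does not reach only later rows make up. A row lasts 1/10 s, in which the tool goes at most 50 mm and 8.59 degrees, less where a joint would pass 70% of its speed; a pose out of reach is approached as far as the arm can. A call with a gripper value outside its range is refused whole. The fingers move at their own pace and stop on an object; the grip force is fixed at half the most. Time passes only in rows, so rows that repeat a pose let the fingers close. It gives the time, the measured TCP pose, the force and the opening at its end, in the units of the state.
- get_obs(): the state, without advancing time (a new reading comes with each control period).
- camera(name): name is "scene" or "side" or "wrist"; returns the picture (384x512x3 uint8, red, green, blue); there is no depth.
- get_calibration(name): a dict with "vertical_fov" (degrees; the focal length in pixels is half the picture's height over the tangent of half this angle, whatever the lens; pixels are square), "cx", "cy" (the principal point, pixels), "R" (3x3) and "t" (3): a world point X has camera coordinates R X + t. Camera axes: x right, y down, z forward; pixel columns grow to the right and rows downward; lengths in m; the calibration is good to about 2 mm. A picture is of the moment at which its call begins: read the wrist's pose just before it. get_calibration takes no time and is no camera call; for the wrist camera it gives the pose at the moment of the call.
- hand_in(): hands the job in, once; it reports no verdict.
The state is a dict: "time_s": time; "q": joint angles; "dq": joint speeds; "joint_efforts": joint torques, N m; "eef_pos": TCP position; "eef_rot": TCP orientation; "wrist_force": force on the tool from outside, world axes, zero at the start; "torque": the same for the moment, N m; "opening": opening from 0.0 (shut) to 1.0 (fully open).
Only numpy, scipy, OpenCV 4.12 (cv2) and the standard library are available. Lean on these libraries where they do the work, as an engineer would, in place of code of your own. Each camera call takes 0.05 s, during which the arm holds its last target. There are 200 camera calls.

TASK

Put the stick mixer's battery pack on charge: bring the standing pack up against the front edge of the charger's low bed, tip it forward over that edge and lower it gently onto the bed between the two guides, then slide it along the bed until the sprung latch pops up behind its foot. Do not let it drop, do not ram it, and leave the jar, the shaker and the cups beside the charger where they are.

Things in the scene. Friction and masses are not known exactly. Their poses are not given: they have to be found in the camera images.
- pack: Black battery pack with flat sides, about 0.6 kg, standing upright on the table: 44 mm deep (its x), 46 mm wide (y), 150 mm tall (z). Origin: centre of its foot (underside). Its +x face, turned roughly to the charger, ends up lying on the bed. Ribs on the side faces (y = -23 and +23 mm), 112 to 136 mm above the foot, mark where fingers take it; brass terminals on its top end.
- pack_toe (a point): Middle of the pack's lower front edge (pack x = +22 mm, y = 0, z = 0): the edge that meets the charger first.
- charger: Grey charger fixed to the table, 204 mm long (its x, pointing away from the pack), 90 mm wide (y). Origin: on the table, under the middle of its bed's front edge. The bed is a flat step 12 mm above the table with an upright front edge at x = 0; a 52 mm high head stands at its far end, from x = 165 mm. The pack lies on it with the top end to the head, the foot to the front edge.
- latch (a joint): Steel latch nose, 22 mm wide, in the middle of the bed, charger x = 3 to 13 mm; 0 = up, 6 mm above the bed; positive = pressed down, in m (0.006 = level with the bed). The lying pack presses it down (0.7 N to start, 1.4 N when level); it springs up when the pack's foot has been slid past x = 13 mm.
- nutmeg: Square spice jar, 42x42x96 mm, standing beside the charger; origin at the centre of its underside. Not to be disturbed.
- shaker_choc: Round sprinkle shaker with white cap, 68 mm across, 141 mm tall, standing beside the charger; origin at the centre of its underside. Not to be disturbed.
- portion_cups: Stack of small white cups, 61 mm across, 62 mm tall, standing beside the charger; origin at the centre of its underside. Not to be disturbed.
- guides (a point): Middle of the bay between the two guide cheeks, at bed level (charger x = 55, y = 0, z = 12 mm). The cheeks stand on the bed from x = 18 to 92 mm, 52 mm apart (y = -26 to +26), 18 mm above the bed, flared outwards at the top. Beyond x = 92 mm the sides of the bed are open, with room for fingers.
- contacts (a joint): Black spring-loaded contact block, 40 mm wide, before the head; 0 = out, its face at charger x = 159 mm; positive = pushed towards the head, in m. It pushes back with 3 N at first and about 6 N at 0.004, where the pack latches; at 0.006 the pack's end meets the solid head. With the bed's friction, sliding home takes up to about 15 N.
- head: The charger's solid grey head, 52 mm high, 90 mm wide, 39 mm long, from charger x = 165 to 204 mm, fixed to the charger; its origin is the charger's origin. The contact block stands before it; ramming the pack into it would break the contacts.

How it is judged:
On the way, in this order (a step that is already met when the one before it is completed fails the run):
1. the pack, still upright, has its foot up against the front edge of the bed (angle between pack's own z axis and vertical below 0.12 rad and x of pack_toe in the frame of charger above -0.004 m and height (world z) of pack_toe below 0.004 m and angle between the x axis of pack and the x axis of charger, either way round below 0.12 rad), for 0.2 s.
2. the pack lies on the bed between the guides, its foot still over the latch, which it presses down (angle between the z axis of pack and the x axis of charger, either way round below 0.08 rad and angle between pack's own z axis and vertical above 1.49 rad and x of pack_toe in the frame of charger below 0.01 m and value of joint latch above 0.004 m), for 0.1 s.
At the end, for the whole second after the job is handed in: The pack lies flat on the bed (within 3.5 degrees) between the guides, its foot end pushed past the latch (11.5 to 22 mm behind the bed's front edge), the latch is up (pressed less than 2 mm), and the pack is at rest (angle between the z axis of pack and the x axis of charger, either way round below 0.06 rad and angle between pack's own z axis and vertical above 1.51 rad and x of pack_toe in the frame of charger between 0.0115 and 0.022 m and z of pack_toe in the frame of charger below 0.016 m and value of joint latch below 0.002 m and linear speed of pack below 0.01 m/s); the robot touches nothing.
It fails at once if the pack is dropped or flung over (it turns faster than 4.5 rad/s) (angular speed of pack above 4.5 rad/s).
It fails at once if the pack is rammed into the charger's head with more than 20 N (contact force between pack and head above 20 N).
It fails at once if the pack is forced or slammed against the charger with more than 70 N (contact force between pack and charger above 70 N).
It fails at once if the spice jar, the shaker or the cups are disturbed (moved more than 15 mm) (distance of any of nutmeg, shaker_choc, portion_cups from where it was at the start of the episode above 0.015 m).
It also fails if it takes over 58 s, if anything falls off the work surface, if the arm or the gripper's body presses on something with over 40 N, if the wrist force passes 120 N, or if a joint passes its speed limit or range.

## Working session

There is one attempt and no reset: what is moved stays moved. The work goes in short steps, Python scripts to look and compute and a tool call to move; the robot and the scene stay as the last step left them, time stands still between calls to the robot, and variables do not carry over. Pictures are saved under pics/ and viewed, about 8 in all and at most 12, crops included, and the job is handed in when it is done.

Besides the shell and the picture viewer there is one more tool, called after ">>>" as name([rows], argument=value, ...), one row to a line, values as JSON. apply_moves: Moves the arm, as the interface text tells. Its arguments: {"type":"object","properties":{"moves":{"type":"array","items":{"type":"array","items":{"type":"array","items":{"type":"number"}}}}},"required":["moves"]}

```bash
mkdir -p pics; ls; python3 - <<'E'
from bench import *
import cv2,numpy as np
for n in("scene","side"):
    im=camera(n); cv2.imwrite(f"pics/{n}0.png",im[...,::-1])
    c=get_calibration(n); print(n,c)
    R=np.array(c["R"]);print(-R.T@np.array(c["t"]))
print(get_obs())
a=cv2.imread("pics/scene0.png");b=cv2.imread("pics/side0.png")
E
```

```text
pics
scene {'vertical_fov': 50.2386450044661, 'cx': 249.62494628419736, 'cy': 192.20609870491595, 'R': array([[ 0.80557787, -0.59248758,  0.00166441],
       [-0.43739512, -0.59659608, -0.67287341],
       [ 0.39966212,  0.54132392, -0.73975577]]), 't': array([-0.22014876,  0.45088521,  0.52517186])}
[ 0.16467066 -0.14572715  0.69225401]
side {'vertical_fov': 48.059249671373664, 'cx': 258.2300991373778, 'cy': 196.72126707896223, 'R': array([[-0.99700269, -0.07657207,  0.0110615 ],
       [-0.05245769,  0.56397035, -0.82412719],
       [ 0.05686676, -0.82223729, -0.56629675]]), 't': array([ 0.54443067, -0.08165361,  1.17499545])}
[0.47169729 1.05386347 0.59208093]
{'time_s': 0.1, 'q': array([ 8.99729410e-01,  1.81460284e-01,  1.60792833e+00,  2.05233594e-06,
        1.35379578e+00, -2.06313473e-01]), 'dq': array([ 0.000149  , -0.00045314, -0.00310485,  0.00075306, -0.00106473,
        0.00138905]), 'joint_efforts': array([ 1.93339606e-04, -4.45870936e+01, -3.52237058e+01, -4.87024372e-04,
        4.12652837e-03, -6.62461957e-06]), 'eef_pos': array([0.25740541, 0.51363562, 0.24946803]), 'eef_rot': array([-3.38954874e-04,  2.30291155e-01,  9.73121447e-01, -7.20080005e-04]), 'wrist_force': array([ 0.52700763,  0.26315639, -0.92474106]), 'torque': array([ 0.04812527, -0.0005042 , -0.04371157]), 'opening': 0.9989892991406628}
```

View pics/scene0.png

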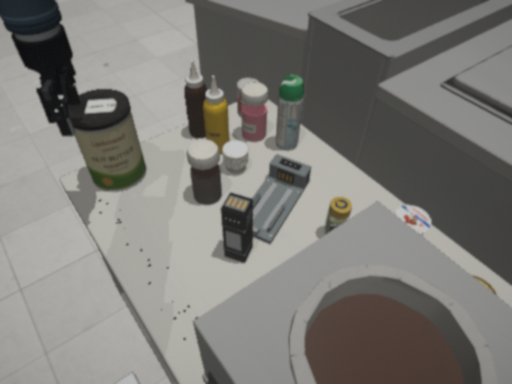

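View pics/side0.png

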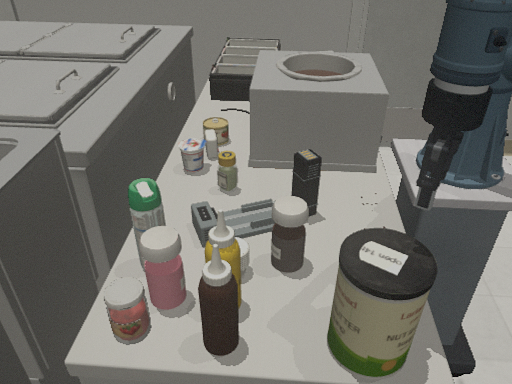

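The scene view shows the pack at about (237,228) and the charger from about (265,225) to (295,165). The shaker (205,172), cups (235,155) and jar (340,210) stand beside the charger. In the side view the pack is at about (306,185), and the charger runs left from (290,220) to (205,220). Next I'll enlarge both.

```bash
python3 - <<'E'
import cv2
a=cv2.imread("pics/scene0.png")[145:265,185:345];cv2.imwrite("pics/s1.png",cv2.resize(a,None,fx=5,fy=5,interpolation=cv2.INTER_CUBIC))
a=cv2.imread("pics/side0.png")[140:260,180:340];cv2.imwrite("pics/d1.png",cv2.resize(a,None,fx=5,fy=5,interpolation=cv2.INTER_CUBIC))
E
```

```text
(no output)
```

View pics/s1.png

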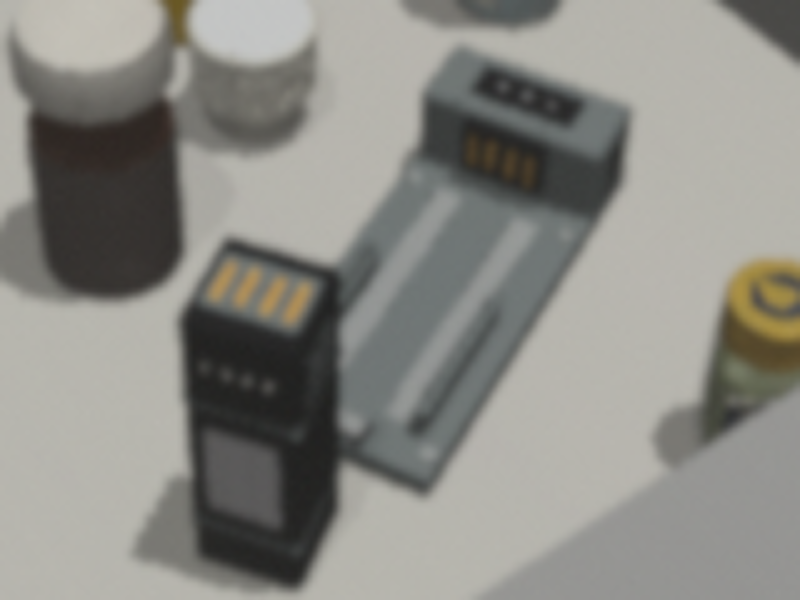

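View pics/d1.png

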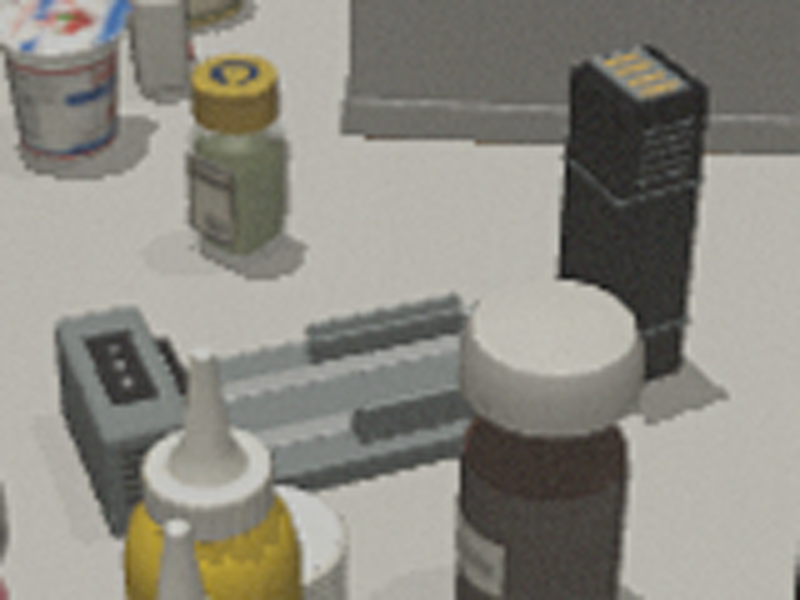

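```bash
cat > h.py <<'E'
import numpy as np
from bench import *
def ray(c,u,v,z):
    f=192/np.tan(np.radians(c["vertical_fov"])/2)
    R=np.array(c["R"]);o=-R.T@np.array(c["t"])
    d=R.T@np.array([(u-c["cx"])/f,(v-c["cy"])/f,1.]);return o+d*(z-o[2])/d[2]
def proj(c,X):
    f=192/np.tan(np.radians(c["vertical_fov"])/2)
    p=np.array(c["R"])@X+c["t"];return np.array([c["cx"]+f*p[0]/p[2],c["cy"]+f*p[1]/p[2]])
E
python3 - <<'E'
from h import *
np.set_printoptions(precision=4,suppress=True)
for n,o,L in (("scene",(185,145),[("headBL",462,48,.052),("headBR",630,108,.052),("headFR",600,160,.052),("headFL",427,92,.052),("bedFR",425,490,.012),("bedHR",590,215,.012),("bedHL",412,160,.012),
 ("pkFL",230,240,.15),("pkFR",338,272,.15),("pkBR",303,348,.15),("pkBL",183,318,.15),("ftBL",202,557,0),("ftBR",298,588,0),("ftFR",338,517,0),("jarTop",775,290,.096),("shTop",95,35,.141),("cup",252,25,.062)]),
 ("side",(180,140),[("pk1",570,67,.15),("pk2",643,45,.15),("pk3",707,88,.15),("pk4",640,124,.15),("ft",660,378,0),("hd1",57,322,.052),("hd2",137,308,.052),("hd3",188,398,.052),("hd4",98,415,.052),("bedFR?",460,300,.03),("jar",237,75,.096),("sh",555,335,.141)])):
    c=get_calibration(n)
    for k,u,v,z in L: print(n,k,ray(c,o[0]+(u+.5)/5-.5,o[1]+(v+.5)/5-.5,z))
E
```

```text
scene headBL [0.6318 0.381  0.052 ]
scene headBR [0.6677 0.3054 0.052 ]
scene headFR [0.635  0.2888 0.052 ]
scene headFL [0.6006 0.3674 0.052 ]
scene bedFR [0.4832 0.2174 0.012 ]
scene bedHR [0.6375 0.2924 0.012 ]
scene bedHL [0.5939 0.3677 0.012 ]
scene pkFL [0.4296 0.2704 0.15  ]
scene pkFR [0.4517 0.2353 0.15  ]
scene pkBR [0.4215 0.2147 0.15  ]
scene pkBL [0.3959 0.25   0.15  ]
scene ftBL [0.3967 0.2509 0.    ]
scene ftBR [0.4192 0.2164 0.    ]
scene ftFR [ 0.452   0.2342 -0.    ]
scene jarTop [0.6104 0.1664 0.096 ]
scene shTop [0.4533 0.4005 0.141 ]
scene cup [0.5565 0.4419 0.062 ]
side pk1 [0.4536 0.241  0.15  ]
side pk2 [0.4222 0.218  0.15  ]
side pk3 [0.3961 0.2537 0.15  ]
side pk4 [0.4247 0.2866 0.15  ]
side ft [0.4037 0.2574 0.    ]
side hd1 [0.6681 0.3107 0.052 ]
side hd2 [0.6357 0.2972 0.052 ]
side hd3 [0.6036 0.3588 0.052 ]
side hd4 [0.6383 0.3734 0.052 ]
side bedFR? [0.4968 0.2465 0.03  ]
side jar [0.6086 0.1648 0.096 ]
side sh [0.4568 0.4247 0.141 ]
```

```bash
cat >> h.py <<'E'
from scipy.spatial.transform import Rotation as Ro
np.set_printoptions(precision=4,suppress=True)
def rotm(yaw,th):  # tool z tilted th deg from down towards azimuth yaw deg, jaws across
    a=np.radians(yaw);t=np.radians(th);f=np.array([np.cos(a),np.sin(a),0])
    y=np.array([-f[1],f[0],0]);z=np.sin(t)*f-np.cos(t)*np.array([0,0,1.]);return np.c_[np.cross(y,z),y,z]
def cur():
    o=get_obs();q=np.array(o["eef_rot"]);return o,np.array(o["eef_pos"]),Ro.from_quat(q[[1,2,3,0]]).as_matrix()
def row(p,R,p0,R0):
    return np.r_[R0.T@(np.array(p)-p0)*100,Ro.from_matrix(R0.T@R).as_rotvec()]
E
python3 - <<'E'
from h import *
o,p,R=cur();print(row((.31,.175,.30),rotm(32,0),p,R));print(row((.31,.175,.30),rotm(32,50),p,R))
E
```

```text
[-19.8777 -27.9223  -5.0162  -0.0013  -0.0011  -1.0233]
[-19.8777 -27.9223  -5.0162  -0.4466  -0.7944  -0.9548]
```

>>> apply_moves([
  [[-10,-14,-5,0,0,-0.5,1],[-20,-28,-5,0,0,-1.02,1],[-20,-28,-5,0,0,-1.02,1],[-20,-28,-5,0,0,-1.02,1],[-20,-28,-5,0,0,-1.02,1],[-20,-28,-5,0,0,-1.02,1],[-20,-28,-5,0,0,-1.02,1],[-20,-28,-5,0,0,-1.02,1]],
])

```text
time_s: 0.9
eef_pos: [0.3107, 0.1727, 0.3003]
eef_rot: [0.0, -0.276, 0.961, -0.0]
wrist_force: [1.9, 0.1, -0.2]
opening: 0.997
```

>>> apply_moves([
  [[0,0,0,0,-0.15,0,1],[0,0,0,0,-0.3,0,1],[0,0,0,0,-0.45,0,1],[0,0,0,0,-0.6,0,1],[0,0,0,0,-0.75,0,1],[0,0,0,0,-0.9,0,1],[0,0,0,0,-0.9,0,1],[0,0,0,0,-0.9,0,1]],
])

```text
time_s: 1.7
eef_pos: [0.3828, 0.2056, 0.2841]
eef_rot: [0.407, -0.248, 0.871, 0.12]
wrist_force: [-0.4, 0.2, 0.5]
opening: 1.0
```

```bash
python3 - <<'E'
from h import *
import cv2
o,p,R=cur();print(p,R,o["q"],o["time_s"])
cv2.imwrite("pics/w1.png",camera("wrist")[...,::-1]); np.save("cw1.npy",get_calibration("wrist"),allow_pickle=True);print(get_calibration("wrist"))
E
```

```text
[0.3828 0.2056 0.2841] [[-0.5446 -0.5299  0.65  ]
 [-0.3346  0.848   0.411 ]
 [-0.769   0.0063 -0.6392]] [-0.1986 -0.8933  2.5164  0.717   0.9412 -2.5849] 1.7
{'vertical_fov': 69.69380810996209, 'cx': 258.85302730895296, 'cy': 195.33756768353882, 'R': array([[-0.5303,  0.8478,  0.0058],
       [ 0.3381,  0.2052,  0.9185],
       [ 0.7775,  0.489 , -0.3955]]), 't': array([ 0.0284, -0.401 , -0.146 ])}
```

View pics/w1.png

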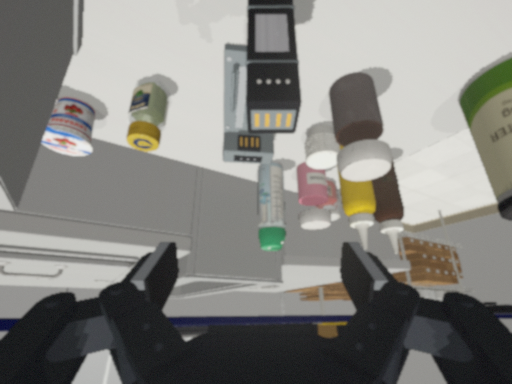

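The wrist view shows the pack from above at about (272,65). The charger lies behind it with its head at (247,150), and there is open space around both. Joint 2 has hit its limit, so I'll fit the kinematics to find which tilted grasps the arm can reach.

```bash
cat > kin.py <<'E'
from h import *
from scipy.optimize import least_squares
LO=np.array([-2.99,-.89,.3,-1.14,0,-3.12]);HI=np.array([2.99,2.07,2.58,4.28,2.63,3.12])
def fk(q,P,s4=1,s6=1):
    d1,L2,L4,off,d,c=P;rz=lambda a:Ro.from_euler('z',a);ry=lambda a:Ro.from_euler('y',a)
    A=rz(q[0])*ry(q[1]);p=np.array([0,0,d1])+A.apply([0,0,L2])
    A=A*ry(q[2]);p=p+A.apply([0,0,L4]);A=A*rz(s4*q[3])*ry(q[4]);p=p+A.apply([0,off,d])
    return p,(A*rz(s6*q[5]+c)).as_matrix()
E
python3 - <<'E'
from kin import *
D=[([.89973,.18146,1.60793,0,1.353796,-.206313],[.25740541,.51363562,.24946803],Ro.from_quat([.230291,.973121,-.00072,-.000339]).as_matrix())]
o,p,R=cur();D.append((o["q"],p,R))
for s4 in(1,-1):
  for s6 in(1,-1):
    best=None
    for c in(0,1.57,3.14,-1.57):
      f=lambda P:np.concatenate([np.r_[fk(q,P,s4,s6)[0]-p,.3*(fk(q,P,s4,s6)[1]-R).ravel()] for q,p,R in D])
      r=least_squares(f,[.2,.4,.4,.1,.3,c])
      if best is None or r.cost<best.cost:best=r
    print(s4,s6,best.cost,best.x)
E
```

```text
1 1 0.0015465883810138043 [0.2046 0.4848 0.4957 0.102  0.3597 1.5708]
1 -1 0.10177683247317683 [ 0.2046  0.4848  0.4957  0.102   0.3597 -4.3603]
-1 1 0.13934070598341042 [ 0.0793 -0.0081  0.561   0.089  -0.3641  1.9596]
-1 -1 0.30369641753986415 [ 0.0793 -0.0081  0.561   0.089  -0.3641  1.9539]
```

```bash
python3 - <<'E'
from kin import *
o,p,R=cur();P=[.2046,.4848,.4957,.102,.3597,1.5708]
print(o["q"],p,R);a,b=fk(o["q"],P);print(a,b);print(Ro.from_matrix(R.T@b).as_rotvec())
q=np.array([.89973,.18146,1.60793,0,1.353796,-.206313]);print(fk(q,P))
E
```

```text
[-0.1977 -0.8935  2.5143  0.7152  0.9423 -2.5832] [0.3829 0.2057 0.2852] [[-0.5441 -0.5304  0.6501]
 [-0.3357  0.8477  0.4107]
 [-0.769   0.0053 -0.6393]]
[0.3672 0.1996 0.3205] [[-0.5441 -0.5304  0.6501]
 [-0.3357  0.8477  0.4107]
 [-0.769   0.0053 -0.6393]]
[0. 0. 0.]
(array([0.2751, 0.5105, 0.2142]), array([[-0.8939,  0.4482, -0.001 ],
       [ 0.4482,  0.8939, -0.0012],
       [ 0.0003, -0.0016, -1.    ]]))
```

>>> apply_moves([
  [[0,0,-4,0,0.15,0,1],[0,0,-8,0,0.3,0,1],[0,0,-8,0.1,0.3,0.2,1],[0,0,-8,0.1,0.3,0.2,1]],
])

```text
time_s: 2.15
eef_pos: [0.3348, 0.1744, 0.3408]
eef_rot: [0.273, -0.154, 0.947, 0.076]
wrist_force: [-0.8, -0.3, -0.2]
opening: 0.995
```

```bash
python3 -c "
from h import *
o,p,R=cur();np.savez('k1.npz',q=o['q'],p=p,R=R)"
```

>>> apply_moves([
  [[0,0,0,0,0.15,0,1],[0,0,0,-0.1,0.3,-0.2,1],[0,0,0,-0.1,0.45,-0.2,1],[0,0,-4,-0.1,0.55,-0.2,1],[0,0,-4,-0.1,0.55,-0.2,1]],
])

```text
time_s: 2.65
eef_pos: [0.3163, 0.1652, 0.3759]
eef_rot: [0.003, -0.277, 0.96, 0.049]
wrist_force: [1.2, 0.3, 0.8]
opening: 1.001
```

```bash
python3 - <<'E'
from kin import *
o,p,R=cur();np.savez('k2.npz',q=o['q'],p=p,R=R)
D=[(np.array([.89973,.18146,1.60793,0,1.353796,-.206313]),np.array([.25740541,.51363562,.24946803]))]
D.append((np.array([-0.1977,-0.8935,2.5143,0.7152,0.9423,-2.5832]),np.array([0.3829,.2057,.2852])))
for k in('k1','k2'):
    z=np.load(k+'.npz');D.append((z['q'],z['p']));print(z['q'],z['p'])
rz=lambda a:Ro.from_euler('z',a);ry=lambda a:Ro.from_euler('y',a)
# position is linear in link offsets
rows=[];b=[]
for q,p in D:
    A1=rz(q[0]).as_matrix();A2=(rz(q[0])*ry(q[1])).as_matrix();A3=(rz(q[0])*ry(q[1]+q[2])).as_matrix()
    A5=(rz(q[0])*ry(q[1]+q[2])*rz(q[3])*ry(q[4])).as_matrix();A4=(rz(q[0])*ry(q[1]+q[2])*rz(q[3])).as_matrix()
    rows.append(np.c_[[0,0,1],A1[:,0],A1[:,1],A2[:,2],A3[:,0],A3[:,2],A5[:,0],A5[:,1],A5[:,2]]);b.append(p)
M=np.vstack(rows);b=np.concatenate(b);x,r,k,s=np.linalg.lstsq(M,b,rcond=None);print(x,k,s,M@x-b)
E
```

```text
[-0.0634 -0.8942  2.291   0.2766  1.2396 -1.9784] [0.3348 0.1744 0.3408]
[ 0.0565 -0.4495  1.9204  0.0984  1.6869 -2.0656] [0.3163 0.1652 0.3759]
[0.3135 0.     0.1177 0.4383 0.0856 0.5145 0.     0.0001 0.2999] 9 [3.9216 3.417  2.8005 0.7017 0.5944 0.4202 0.2111 0.1496 0.113 ] [ 0. -0.  0. -0. -0. -0.  0.  0. -0. -0.  0.  0.]
```

```bash
cat > kin.py <<'E'
from h import *
from scipy.optimize import least_squares
LO=np.array([-2.99,-.89,.3,-1.14,0,-3.12]);HI=np.array([2.99,2.07,2.58,4.28,2.63,3.12])
E_=Ro.from_euler
def fk(q):
    A=E_('z',q[0]);p=np.array([0,0,.3135])+A.apply([0,.1177,0]);A=A*E_('y',q[1]);p=p+A.apply([0,0,.4383])
    A=A*E_('y',q[2]);p=p+A.apply([.0856,0,.5145]);A=A*E_('zy',[0,0])*E_('z',q[3])*E_('y',q[4]);p=p+A.apply([0,0,.2999])
    return p,(A*E_('z',q[5]+np.pi/2)).as_matrix()
def ik(p,R,q0):
    f=lambda q:np.r_[fk(q)[0]-p,.3*(fk(q)[1]-R).ravel()]
    r=least_squares(f,np.clip(q0,LO+1e-3,HI-1e-3),bounds=(LO,HI));return r.x,np.linalg.norm(r.fun)
# charger frame
CO=np.array([.467,.257]);CY=25.7
def c2w(x,y,z,co=None,cy=None):
    co=CO if co is None else co;a=np.radians(CY if cy is None else cy)
    return np.array([co[0]+x*np.cos(a)-y*np.sin(a),co[1]+x*np.sin(a)+y*np.cos(a),z])
E
python3 - <<'E'
from kin import *
rng=np.random.default_rng(0)
h=.116;xp=-.006
def pose(th0,phi,flip):  # pack tipped by phi about the toe edge at bed edge
    # toe at charger (0,0,.0) start; pack point (xp-.022 , h) rel toe
    ph=np.radians(phi);X,Z=xp-.022,h
    x=X*np.cos(ph)+Z*np.sin(ph);z=-X*np.sin(ph)+Z*np.cos(ph)+.012*np.sin(ph)
    R=rotm(CY,th0-phi)
    if flip:R=R@np.diag([-1,-1,1])
    return c2w(x,0,z),R
for flip in(0,1):
  for th0 in(30,40,50,60,70,80,90):
    out=[]
    for phi in (0,90):
      p,R=pose(th0,phi,flip);S=[]
      for k in range(14):
        q,e=ik(p,R,rng.uniform(LO,HI))
        if e<1e-3 and not any(np.allclose(q,s,atol=.02) for s in S):S.append(q)
      out.append(S)
    print(flip,th0,"start",*[s.round(2) for s in out[0]],"end",*[s.round(2) for s in out[1]])
E
```

```text
0 30 start [ 0.19 -0.06  2.27  0.3   0.44 -2.07] end [ 0.35  1.35  0.49 -0.12  2.34 -1.7 ]
0 40 start [ 0.16 -0.09  2.38  0.83  0.25 -2.62] end [ 0.35  1.2   0.69 -0.09  2.12 -1.68]
0 50 start [ 0.11 -0.06  2.48  2.    0.28  2.47] end [ 0.34  1.05  0.87 -0.07  1.91 -1.68]
0 60 start [0.07 0.06 2.54 2.5  0.57 1.93] end [ 0.34  0.92  1.05 -0.06  1.69 -1.67]
0 70 start [0.03 0.28 2.56 2.65 0.95 1.72] end [ 0.33  0.8   1.22 -0.04  1.48 -1.68]
0 80 start [-0.01  0.55  2.53  2.68  1.34  1.6 ] end [ 0.32  0.68  1.38 -0.02  1.25 -1.69]
0 90 start [-0.02  0.81  2.46  2.67  1.68  1.52] end [ 0.31  0.58  1.53  0.    1.03 -1.71]
1 30 start [ 0.19 -0.06  2.27  0.3   0.44  1.07] end [ 0.35  1.35  0.49 -0.12  2.34  1.44]
1 40 start [ 0.16 -0.09  2.38  0.83  0.25  0.53] end [ 0.35  1.2   0.69 -0.09  2.12  1.46]
1 50 start [ 0.11 -0.06  2.48  2.    0.28 -0.67] end [ 0.34  1.05  0.87 -0.07  1.91  1.47]
1 60 start [ 0.07  0.06  2.54  2.5   0.57 -1.21] end [ 0.34  0.92  1.05 -0.06  1.69  1.47]
1 70 start [ 0.03  0.28  2.56  2.65  0.95 -1.42] end [ 0.33  0.8   1.22 -0.04  1.48  1.46]
1 80 start [-0.01  0.55  2.53  2.68  1.34 -1.54] end [ 0.32  0.68  1.38 -0.02  1.25  1.45]
1 90 start [-0.02  0.81  2.46  2.67  1.68 -1.63] end [0.31 0.58 1.53 0.   1.03 1.43]
```

```bash
python3 - <<'E'
from kin import *
F=np.diag([-1,-1,1.])
fw=np.array([np.cos(np.radians(32)),np.sin(np.radians(32)),0])
PK=np.array([.4246,.244,0])-.006*fw
g=np.array([0.03,.28,2.56,2.65,.95,-1.42])
for th in(60,65,70,75,80,85):
  print(th)
  for z in(.116,.15,.2,.25,.3):
    q,e=ik(PK+[0,0,z],rotm(32,th)@F,g);print("  ",z,q.round(2),round(e,4))
# candidate approach: from tool-down flipped pose to tilted
q=np.array([.0565,-.4495,1.92,.0984,1.687,1.075]);p0,R0=fk(q);
for zz in (.20,.24,.28,.32):
 for th in (70,80):
  q1=np.array([.0565,-.4495,1.92,.0984,1.687,1.075]);bad=0;mx=0
  A=PK+fw*.12+[0,0,zz+.0];B=PK+[0,0,zz]
  path=[(p0+(A-p0)*s,0) for s in np.linspace(0,1,15)]+[(A+(B-A)*s,th*s) for s in np.linspace(0,1,40)]
  for p,t in path:
    qn,e=ik(p,rotm(32,t)@F,q1);bad=max(bad,e);mx=max(mx,abs(qn-q1).max());q1=qn
  print(zz,th,round(bad,4),round(mx,3),q1.round(2))
E
```

```text
60
   0.116 [-0.05  0.03  2.58  2.18  0.65 -1.07] 0.0077
   0.15 [-0.04 -0.15  2.58  1.97  0.56 -0.79] 0.0119
   0.2 [-0.05 -0.41  2.58  1.54  0.52 -0.3 ] 0.0091
   0.25 [-0.07 -0.62  2.57  1.19  0.58  0.1 ] 0.0
   0.3 [-0.07 -0.74  2.51  0.97  0.67  0.37] 0.0
65
   0.116 [-0.08  0.16  2.58  2.32  0.83 -1.25] 0.0134
   0.15 [-0.06 -0.03  2.58  2.19  0.7  -1.04] 0.0213
   0.2 [-0.05 -0.31  2.58  1.83  0.57 -0.61] 0.0231
   0.25 [-0.08 -0.56  2.58  1.42  0.57 -0.14] 0.0142
   0.3 [-0.11 -0.77  2.57  1.16  0.66  0.18] 0.0
70
   0.116 [-0.11  0.31  2.58  2.39  1.03 -1.38] 0.0137
   0.15 [-0.08  0.12  2.58  2.33  0.89 -1.24] 0.0258
   0.2 [-0.06 -0.18  2.58  2.1   0.68 -0.9 ] 0.0337
   0.25 [-0.07 -0.46  2.58  1.71  0.59 -0.43] 0.0291
   0.3 [-0.11 -0.71  2.58  1.36  0.64 -0.02] 0.0145
75
   0.116 [-0.16  0.45  2.58  2.4   1.23 -1.49] 0.0086
   0.15 [-0.12  0.29  2.58  2.39  1.11 -1.38] 0.0244
   0.2 [-0.07 -0.01  2.58  2.29  0.87 -1.14] 0.0393
   0.25 [-0.07 -0.33  2.58  2.    0.68 -0.74] 0.0409
   0.3 [-0.1  -0.62  2.58  1.62  0.63 -0.27] 0.03
80
   0.116 [-0.21  0.57  2.58  2.37  1.4  
[... 252 characters left out ...]
 2.36  1.57 -1.65] 0.0
   0.15 [-0.21  0.55  2.58  2.37  1.48 -1.56] 0.006
   0.2 [-0.14  0.33  2.58  2.42  1.33 -1.42] 0.0311
   0.25 [-0.09  0.04  2.58  2.39  1.09 -1.22] 0.0477
   0.3 [-0.08 -0.32  2.58  2.19  0.83 -0.89] 0.0508
0.2 70 0.0337 0.116 [-0.06 -0.18  2.58  2.1   0.68 -0.9 ]
0.2 80 0.0383 0.142 [-0.1   0.17  2.58  2.39  1.11 -1.31]
0.24 70 0.0309 0.098 [-0.06 -0.41  2.58  1.79  0.6  -0.52]
0.24 80 0.047 0.118 [-0.07 -0.09  2.58  2.29  0.9  -1.09]
0.28 70 0.0213 0.098 [-0.09 -0.62  2.58  1.48  0.6  -0.16]
0.28 80 0.0463 0.113 [-0.07 -0.36  2.58  2.06  0.73 -0.77]
0.32 70 0.0065 0.098 [-0.13 -0.79  2.58  1.27  0.68  0.1 ]
0.32 80 0.0373 0.102 [-0.1  -0.6   2.58  1.76  0.66 -0.4 ]
```

```bash
python3 - <<'E'
from kin import *
F=np.diag([-1,-1,1.])
o,p,R=cur();print(row(c2w(.12,0,.28),rotm(CY,0),p,R))
def tip(th0,h,xp,phi,gap,s0=.012,s1=.003):
    f=np.radians(phi);t=np.array([np.sin(f),np.cos(f)]);n=np.array([-np.cos(f),np.sin(f)]);s=s0+(s1-s0)*phi/90
    toe=np.array([0,.012])+n*gap-t*s;g=toe+t*h+n*(.022-xp);return c2w(g[0],0,g[1]),rotm(CY,th0-phi)@F
for th0 in(55,60,65,70):
    q=np.array([.07,.06,2.54,2.5,.57,-1.21]);bad=[];mx=0
    for k,phi in enumerate(np.linspace(0,90,46)):
        p,R=tip(th0,.12,-.006,phi,.003);qn,e=ik(p,R,q)
        if k:mx=max(mx,abs(qn-q).max())
        else:print("start",qn.round(2))
        bad.append(e);q=qn
    print(th0,max(bad),int(np.argmax(bad)),mx,q.round(2))
# first grasp at present place for smaller tilt
fw=np.array([np.cos(np.radians(32)),np.sin(np.radians(32)),0]);PK=np.array([.4246,.244,0])-.006*fw
for th in(0,15,30,40):
  for z in(.12,.2):print(th,z,ik(PK+[0,0,z],rotm(32,th)@F,[.1,-.1,2.3,.3,.5,1.2]))
q=np.array([.1,-.1,2.3,.3,.5,1.])
for th in range(20,72,5):
    q,e=ik(tip(th,.12,-.006,0,0)[0],rotm(CY,th)@F,q);print(th,q.round(2),round(e,4))
E
```

```text
[-29.246   -2.5525  10.3542   0.0954   0.0274   0.1133]
start [ 0.09 -0.04  2.53  2.29  0.4  -0.98]
55 5.219684029890023e-09 45 0.2808291580239418 [ 0.34  0.99  0.96 -0.06  1.81  1.47]
start [ 0.06  0.03  2.55  2.48  0.56 -1.18]
60 2.5601085818808826e-09 45 0.2838264369724603 [ 0.34  0.92  1.04 -0.06  1.7   1.47]
start [ 0.04  0.13  2.57  2.58  0.74 -1.32]
65 3.1142884169681167e-09 13 0.28906113219733526 [ 0.33  0.86  1.13 -0.05  1.59  1.47]
start [ 0.02  0.25  2.57  2.64  0.94 -1.41]
70 1.405165696371649e-09 16 0.2933919544074915 [ 0.33  0.8   1.21 -0.04  1.48  1.46]
0 0.12 (array([ 0.2753,  0.1445,  1.9399, -0.    ,  1.0572,  1.2876]), np.float64(8.920424988063292e-11))
0 0.2 (array([ 0.2753,  0.0282,  1.8813, -0.    ,  1.232 ,  1.2876]), np.float64(4.482777654711769e-11))
15 0.12 (array([ 0.22  , -0.0114,  2.1326,  0.123 ,  0.7765,  1.1551]), np.float64(1.318982716755018e-09))
15 0.2 (array([ 0.22  , -0.1488,  2.0706,  0.104 ,  0.9748,  1.1844]), np.float64(2.4909901854965013e-10))
30 0.12 (array([ 0.1441, -0.1298,  2.32  ,  0.4296,  0.5045,  0.8254]), np.float64(1.1449186301966548e-08))
30 0.2 (array([ 0.1441, -0.308 ,  2.2613,  0.3081,  0.726 ,  0.9732]), np.float64(1.3153076781660932e-14))
40 0.12 (array([ 0.0802, -0.1679,  2.4357,  0.9291,  0.3783,  0.2992]), np.float64(3.2166343097012536e-12))
40 0.2 (array([ 0.0802, -0.3938,  2.3859,  0.5659,  0.5844,  0.7056]), np.float64(2.7190135272980128e-09))
20 [ 0.22 -0.    2.15  0.12  0.66  1.26] 0.0
25 [ 0.21 -0.04  2.21  0.19  0.56  1.19] 0.0
30 [ 0.19 -0.07  2.27  0.29  0.45  1.08] 0.0
35 [ 0.18 -0.09  2.33  0.47  0.35  0.9 ] 0.0
40 [ 0.16 -0.1   2.38  0.8   0.26  0.56] 0.0
45 [ 0.14 -0.1   2.43  1.36  0.22 -0.01] 0.0
50 [ 0.11 -0.08  2.48  1.95  0.27 -0.61] 0.0
55 [ 0.09 -0.03  2.52  2.3   0.4  -0.98] 0.0
60 [ 0.07  0.04  2.55  2.48  0.55 -1.19] 0.0
65 [ 0.05  0.13  2.56  2.59  0.74 -1.32] 0.0
70 [ 0.03  0.25  2.57  2.64  0.93 -1.41] 0.0
```

>>> apply_moves([
  [[-4,0,0,0,0,0.15,1],[-8,0,0,0,0,0.3,1],[-12,-1,2,0,0,0.45,1],[-16,-1.5,4,0,0,0.6,1],[-20,-2,6,0,0,0.75,1],[-24,-2,8,0,0,0.9,1],[-29,-2.5,10,0,0,1.05,1],[-29,-2.5,10,0,0,1.05,1]],
])

```text
time_s: 3.45
eef_pos: [0.5729, 0.3095, 0.2719]
eef_rot: [-0.027, 0.244, 0.968, 0.043]
wrist_force: [-1.2, -0.3, -1.2]
opening: 0.999
```

>>> apply_moves([
  [[0,0,0,0,0,0.15,1],[0,0,0,0,0,0.3,1],[0,0,0,0,0,0.45,1],[0,0,0,0,0,0.6,1],[0,0,0,0,0,0.75,1],[0,0,0,0,0,0.9,1],[0,0,0,0,0,1.05,1],[0,0,0,0,0,1.05,1]],
])

```text
time_s: 4.25
eef_pos: [0.5714, 0.3084, 0.2802]
eef_rot: [-0.042, 0.695, 0.717, 0.028]
wrist_force: [-0.1, -0.1, 0.2]
opening: 0.999
```

```bash
python3 - <<'E'
from kin import *
F=np.diag([-1,-1,1.])
o,p,R=cur();print(o["q"],p);print(row(c2w(.12,0,.28),rotm(CY,0)@F,p,R))
E
```

```text
[0.2646 0.3055 1.398  0.1027 1.4333 0.2194] [0.5714 0.3084 0.2802]
[ 0.0521  0.3796  0.0154 -0.0739 -0.0784  1.1525]
```

>>> apply_moves([
  [[0,0.4,0,-0.01,-0.01,0.15,1],[0,0.4,0,-0.02,-0.02,0.3,1],[0,0.4,0,-0.03,-0.03,0.45,1],[0,0.4,0,-0.04,-0.04,0.6,1],[0,0.4,0,-0.05,-0.05,0.75,1],[0,0.4,0,-0.06,-0.06,0.9,1],[0,0.4,0,-0.07,-0.07,1.04,1],[0,0.4,0,-0.074,-0.078,1.15,1]],
])

```text
time_s: 5.05
eef_pos: [0.5752, 0.3086, 0.2798]
eef_rot: [0.0, 0.975, 0.224, -0.0]
wrist_force: [1.0, -0.6, -0.2]
opening: 1.0
```

```bash
python3 - <<'E'
from kin import *
import cv2
o,p,R=cur();print(o["q"],p,R[:,2])
c=get_calibration("wrist");cv2.imwrite("pics/w2.png",camera("wrist")[...,::-1])
im=cv2.imread("pics/w2.png");np.save("cw2.npy",c,allow_pickle=True)
pts=np.array([proj(c,x) for x in [c2w(0,-.045,.012),c2w(0,.045,.012),c2w(.165,.045,.052),c2w(.165,-.045,.052),np.array([.4246,.244,.15])]]);print(pts)
x0,y0=np.maximum(pts.min(0).astype(int)-30,0);x1,y1=pts.max(0).astype(int)+30
cr=im[y0:y1,x0:x1];s=min(800/cr.shape[1],600/cr.shape[0]);print(x0,y0,s);cv2.imwrite("pics/w2c.png",cv2.resize(cr,None,fx=s,fy=s,interpolation=cv2.INTER_CUBIC))
E
```

```text
[0.3109 0.3302 1.3641 0.     1.4474 1.4301] [0.5752 0.3086 0.2798] [-0.0001 -0.     -1.    ]
[[286.3853 241.8665]
 [228.8667 241.703 ]
 [221.8477 136.1676]
 [293.5217 136.3803]
 [251.0764 331.5192]]
191 106 2.3529411764705883
```

View pics/w2c.png

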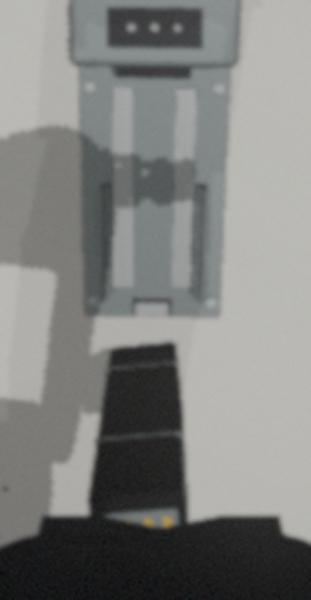

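The close view from above shows the bed's front edge at crop row ≈314, columns 86–220, and the head's front edge at row ≈62. The latch tab is at (152,308), and the pack's foot edge runs from (112,350) to (175,344). I'll refine these with line fits.

```bash
python3 - <<'E'
from kin import *
import cv2
c=np.load("cw2.npy",allow_pickle=True).item();im=cv2.imread("pics/w2.png").astype(float)
br=cv2.GaussianBlur(im[...,0]-im[...,2],(0,0),.8);g=cv2.GaussianBlur(im.mean(2),(0,0),.8)
def cross(prof,x):  # strongest step, subpixel
    d=np.abs(np.diff(prof));i=int(d.argmax());j=slice(max(i-2,0),i+3);return (x[j.start:j.start+len(d[j])]*d[j]).sum()/d[j].sum()+.5
def line(P):
    P=np.array(P);vx,vy,x,y=cv2.fitLine(P.astype(np.float32),cv2.DIST_HUBER,0,.01,.01).ravel();
    r=np.abs((P-[x,y])@[-vy,vx]);return (x,y,vx,vy),np.median(r)
U=lambda u:191+u/2.353; V=lambda v:106+v/2.353
L={}
rows=np.arange(int(V(90)),int(V(300)))
for nm,(a,b) in {"L":(72,100),"R":(208,240)}.items():
    x=np.arange(int(U(a)),int(U(b))+1);L[nm]=line([(cross(br[r,x[0]:x[-1]+1],x.astype(float)),r) for r in rows])
y=np.arange(int(V(298)),int(V(335)))
for nm,im_ in(("Fbr",br),("Fg",g)):
    L[nm]=line([(u,cross(im_[y[0]:y[-1]+1,u],y.astype(float))) for u in list(range(int(U(95)),int(U(130))))+list(range(int(U(172)),int(U(212))))])
y=np.arange(int(V(335)),int(V(360)))
L["Pf"]=line([(u,cross(g[y[0]:y[-1]+1,u],y.astype(float))) for u in range(int(U(117)),int(U(171)))])
y=np.arange(int(V(45)),int(V(85)))
L["H"]=line([(u,cross(g[y[0]:y[-1]+1,u],y.astype(float))) for u in list(range(int(U(80)),int(U(105))))+list(range(int(U(200)),int(U(225))))])
for k,v in L.items():print(k,np.round(v[0],3),round(float(v[1]),2))
def isect(a,b):
    a,b=a[0],b[0];A=np.array([[a[2],-b[2]],[a[3],-b[3]]]);t=np.linalg.solve(A,[b[0]-a[0],b[1]-a[1]]);return a[0]+t[0]*a[2],a[1]+t[0]*a[3]
for z in (.012,0.):
  for f in("Fbr","Fg"):
    pl=ray(c,*isect(L["L"],L[f]),z);pr=ray(c,*isect(L["R"],L[f]),z);print(z,f,pl,pr,np.linalg.norm(pl-pr),(pl+pr)/2,"yaw",np.degrees(np.arctan2(*(pl-pr)[[1,0]]))-90)
for k,z in(("L",.012),("R",.012)):
    a=L[k][0];p=ray(c,a[0]+a[2]*30,a[1]+a[3]*30,z)-ray(c,a[0]-a[2]*30,a[1]-a[3]*30,z);print(k,"yaw",np.degrees(np.arctan2(p[1],p[0])))
a=L["Pf"][0];A,B=[ray(c,u,a[1]+(u-a[0])*a[3]/a[2],0) for u in(U(111.5),U(176))];print("pack foot",A,B,np.linalg.norm(A-B),"yaw",np.degrees(np.arctan2(*(A-B)[[1,0]]))-90)
for z in(.052,.012):
  a=L["H"][0];u=a[0];print("head front",z,ray(c,U(154),a[1]+(U(154)-a[0])*a[3]/a[2],z))
E
```

```text
L [225.814 201.9     0.022   1.   ] 0.13
R [285.978 186.1     0.047  -0.999] 0.07
Fbr [241.1   239.622   1.      0.005] 0.08
Fg [263.5   240.385   1.      0.01 ] 0.08
Pf [252.    252.351   0.995  -0.098] 0.03
H [255.4   131.646   1.      0.008] 0.39
0.012 Fbr [0.4493 0.3022 0.012 ] [0.4876 0.2222 0.012 ] 0.08868247998378664 [0.4685 0.2622 0.012 ] yaw 25.582094130022853
0.012 Fg [0.4486 0.3018 0.012 ] [0.4865 0.2216 0.012 ] 0.08867396522808746 [0.4675 0.2617 0.012 ] yaw 25.259773518288284
0.0 Fbr [0.4435 0.301  0.    ] [0.483  0.2186 0.    ] 0.09138978150790723 [0.4632 0.2598 0.    ] yaw 25.582094130022853
0.0 Fg [0.4427 0.3007 0.    ] [0.4817 0.218  0.    ] 0.09138100681347963 [0.4622 0.2594 0.    ] yaw 25.259773518288284
L yaw -154.87244385960517
R yaw 24.86709823902344
pack foot [0.4287 0.2735 0.    ] [0.4527 0.2354 0.    ] 0.045039994945159464 yaw 32.13832559992905
head front 0.052 [0.6201 0.3324 0.052 ]
head front 0.012 [0.6177 0.3317 0.012 ]
```

```bash
sed -i 's/^CO=.*/CO=np.array([.4692,.2621]);CY=25.1;F=np.diag([-1,-1,1.])/' kin.py; python3 - <<'E'
from kin import *
o,p,R=cur();p1=np.array([.417,.2396,.25]);R1=rotm(32,20)@F;print(row(p1,R1,p,R));print(row([.417,.2396,.12],R1,p1,R1))
E
```

```text
[-17.2638  -0.6116   2.9827   0.0194   0.3491  -0.1105]
[-4.4463  0.     12.216   0.      0.      0.    ]
```

>>> apply_moves([
  [[-4,0,0,0,0.1,-0.02,1],[-8,0,0,0,0.2,-0.05,1],[-12,-0.3,1,0,0.3,-0.08,1],[-17.3,-0.6,3,0.02,0.35,-0.11,1],[-17.3,-0.6,3,0.02,0.35,-0.11,1],[-17.3,-0.6,3,0.02,0.35,-0.11,1]],
])

```text
time_s: 5.7
eef_pos: [0.4149, 0.2376, 0.2484]
eef_rot: [-0.049, 0.946, 0.275, 0.167]
wrist_force: [1.4, -0.4, 1.4]
opening: 1.001
```

```bash
python3 - <<'E'
from kin import *
import cv2
o,p,R=cur();print(o["q"],p,row([.417,.2396,.12],rotm(32,20)@F,p,R))
c=get_calibration("wrist");cv2.imwrite("pics/w3.png",camera("wrist")[...,::-1])
for x in(-.022,.022):
  for y in(-.023,.023):
    a=np.radians(32);print(proj(c,np.array([.4221+x*np.cos(a)-y*np.sin(a),.2428+x*np.sin(a)+y*np.cos(a),.15])))
E
```

```text
[ 0.1883 -0.2855  2.0927  0.1498  1.0132  1.1335] [0.4149 0.2376 0.2484] [-4.1311 -0.0525 12.1616 -0.003  -0.0002  0.0078]
[283.2499 257.4351]
[229.9743 256.9926]
[283.3841 206.4395]
[230.7058 206.0138]
```

View pics/w3.png

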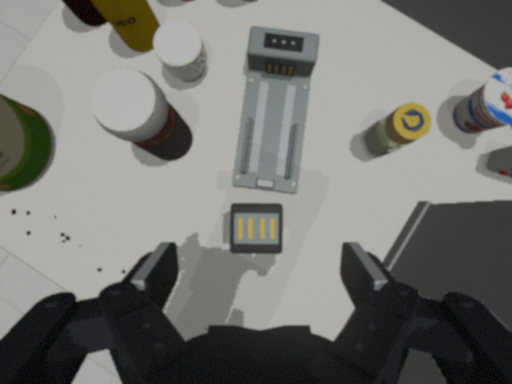

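The wrist view shows the pack's top centred at (257,229), level and square to the jaws and within about 2.5 mm of my estimate. The charger's front edge is at row ≈188. Next I'll descend and grip.

>>> apply_moves([
  [[-1,0,3.5,0,0,0,1],[-2,0,7,0,0,0,1],[-3.2,0,10,0,0,0,1],[-4,0,12.2,0,0,0,1],[-4,0,12.2,0,0,0,1],[-4,0,12.2,0,0,0,1]],
])

```text
time_s: 6.35
eef_pos: [0.4227, 0.2413, 0.1221]
eef_rot: [-0.049, 0.946, 0.274, 0.168]
wrist_force: [0.7, -0.6, 0.7]
opening: 0.997
```

>>> apply_moves([
  [[0,0,0,0,0,0,0.75],[0,0,0,0,0,0,0.6],[0,0,0,0,0,0,0.5],[0,0,0,0,0,0,0.4],[0,0,0,0,0,0,0.3],[0,0,0,0,0,0,0.3],[0,0,0,0,0,0,0.3]],
])

```text
time_s: 7.05
eef_pos: [0.4214, 0.2414, 0.1225]
eef_rot: [-0.05, 0.946, 0.273, 0.168]
wrist_force: [-3.1, 2.2, 6.4]
opening: 0.533
```

```bash
python3 - <<'E'
from kin import *
o,p,R=cur();print(o["q"],p,o["wrist_force"],o["opening"])
a=np.radians(32);pc=np.array([p[0]+.0055*np.cos(a),p[1]+.0055*np.sin(a)]);print("pack centre if xp=-5.5",pc)
# target: pack yaw CY, toe x=+0 (i.e. -0.5mm)
for tx in(-.006,-.001):
  t=c2w(tx-.022-.0055,0,p[2]);print(tx,row(t,rotm(CY,20)@F,p,R))
E
```

```text
[ 0.194  -0.0591  2.1928  0.2003  0.6876  1.0673] [0.4214 0.2414 0.1225] [-3.0979  2.1529  6.3833] 0.5331407142094025
pack centre if xp=-5.5 [0.4261 0.2443]
-0.006 [ 1.7095  0.3848  0.6287 -0.0447 -0.0036  0.117 ]
-0.001 [ 2.1751  0.4473  0.8    -0.0447 -0.0036  0.117 ]
```

>>> apply_moves([
  [[0.3,0.06,0.07,-0.006,0,0.015,0.3],[0.6,0.12,0.17,-0.012,0,0.03,0.3],[0.9,0.18,0.28,-0.018,-0.001,0.05,0.3],[1.2,0.25,0.39,-0.026,-0.002,0.07,0.3],[1.5,0.32,0.5,-0.034,-0.003,0.09,0.3],[1.8,0.38,0.61,-0.045,-0.004,0.117,0.3],[2.1,0.45,0.72,-0.045,-0.004,0.117,0.3],[2.2,0.45,0.75,-0.045,-0.004,0.117,0.3]],
])

```text
time_s: 7.85
eef_pos: [0.4429, 0.2512, 0.1237]
eef_rot: [-0.039, 0.961, 0.214, 0.169]
wrist_force: [-11.2, 5.7, 17.3]
opening: 0.534
```

>>> apply_moves([
  [[0.05,0,0.02,0,0,0,0.3],[0.1,0,0.04,0,0,0,0.3],[0.14,0,0.05,0,0,0,0.3],[0.19,0,0.07,0,0,0,0.3],[0.19,0,0.07,0,0,0,0.3]],
])

```text
time_s: 8.35
eef_pos: [0.4446, 0.2521, 0.1238]
eef_rot: [-0.039, 0.961, 0.214, 0.169]
wrist_force: [-10.7, 4.6, 18.4]
opening: 0.53
```

```bash
python3 - <<'E'
from kin import *
import cv2
o,p,R=cur();print(o["time_s"],p,o["wrist_force"],o["opening"],row(c2w(-.0256,0,p[2]),rotm(CY,20)@F,p,R))
c=get_calibration("side");im=camera("side")[...,::-1][140:260,240:380];w=camera("wrist")[...,::-1];cv2.imwrite("pics/w4f.png",w)
cw=get_calibration("wrist");print([proj(cw,c2w(x,y,z)) for x,y,z in((0,-.045,.012),(0,.045,.012),(-.022,0,.15))])
cv2.imwrite("pics/w4.png",np.hstack([cv2.resize(im,(400,343),interpolation=cv2.INTER_CUBIC),cv2.resize(w[120:292,160:360],(400,343),interpolation=cv2.INTER_CUBIC)]))
E
```

```text
8.35 [0.4446 0.2521 0.1238] [-10.7125   4.5547  18.3671] 0.5296389784259501 [ 0.0863  0.1352  0.031  -0.0022  0.0007 -0.0009]
[array([308.1584, 211.2236]), array([210.4026, 211.2571]), array([258.8332, 263.2173])]
```

View pics/w4.png

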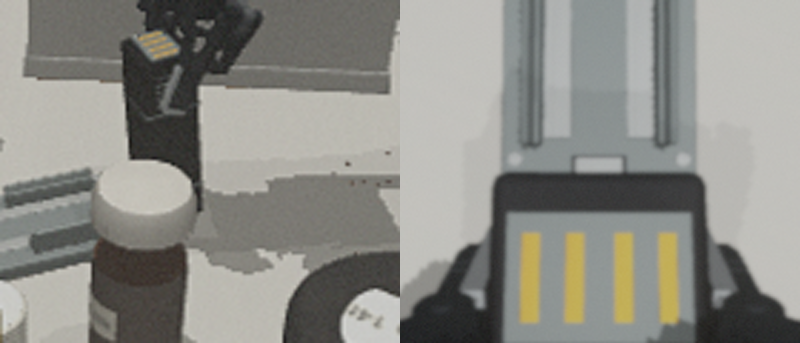

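```bash
python3 - <<'E'
from kin import *
c=get_calibration("wrist");a=np.radians(CY)
for u in(212,308):
  p=ray(c,u,207.3,.15);d=p[:2]-CO;print(p,"charger x,y",d@[np.cos(a),np.sin(a)],d@[-np.sin(a),np.cos(a)])
p=ray(c,259,207.3+0,.012)
import cv2
im=cv2.imread("pics/w4f.png");print(im[196:216,225].mean(1),im[190:212,258].mean(1))
E
```

```text
[0.462  0.2805 0.15  ] charger x,y 0.0012697227114868213 0.01973909828351746
[0.4791 0.2439 0.15  ] charger x,y 0.0012542731551715932 -0.02071817745826422
[142.6667 142.6667 142.6667 143.6667 140.6667 143.3333 143.3333 143.3333
 139.3333 123.6667  88.3333  57.3333  48.3333  48.6667  55.      56.6667
  56.3333  58.3333  53.6667  56.6667] [143.3333 143.     142.6667 143.3333 142.3333 143.6667 138.6667 131.6667
 132.6667 157.3333 172.3333 176.6667 176.6667 178.     174.6667 161.3333
 124.3333  77.      49.6667  49.      53.3333  54.3333]
```

>>> apply_moves([
  [[0.05,0,-0.05,0,0,0,0.3],[0.08,0,-0.07,0,0,0,0.3],[0.17,0,-0.04,0,0,0,0.3],[0.22,0,-0.02,0,0,0,0.3],[0.22,0,-0.02,0,0,0,0.3]],
])

```text
time_s: 8.95
eef_pos: [0.4457, 0.2526, 0.1239]
eef_rot: [-0.039, 0.962, 0.214, 0.168]
wrist_force: [-10.5, 4.5, 15.0]
opening: 0.531
```

>>> apply_moves([
  [[0.2,0,-0.02,0,0,0,0.7],[0.2,0,-0.02,0,0,0,1],[0.2,0,-0.02,0,0,0,1],[0.2,0,-0.02,0,0,0,1],[0.2,0,-0.02,0,0,0,1]],
])

```text
time_s: 9.45
eef_pos: [0.4478, 0.2517, 0.123]
eef_rot: [-0.037, 0.962, 0.214, 0.168]
wrist_force: [-0.4, -0.3, -0.2]
opening: 0.993
```

```bash
python3 - <<'E'
from kin import *
import cv2
o,p,R=cur();print(o["time_s"],p,o["wrist_force"],o["opening"])
c=get_calibration("wrist");a=np.radians(CY);w=camera("wrist")[...,::-1];cv2.imwrite("pics/w5f.png",w);g=cv2.GaussianBlur(w.mean(2),(0,0),.7)
Q=[]
for u in list(range(216,246,3))+list(range(272,304,3)):
  d=np.diff(g[185:230,u]);i=d.argmin();Q.append((u,185+i+.5));
Q=np.array(Q);m=np.polyfit(Q[:,0],Q[:,1],1);print(m,np.std(Q[:,1]-np.polyval(m,Q[:,0])))
P=[ray(c,u,np.polyval(m,u),.15)[:2]-CO for u in(215,305)]
for d in P:print(d@[np.cos(a),np.sin(a)],d@[-np.sin(a),np.cos(a)])
d=P[0]-P[1];print("yaw",np.degrees(np.arctan2(d[1],d[0]))-90)
v=int(np.polyval(m,258))+25
for r in(v-8,v,v+8):
  dd=np.diff(g[r,195:325]);print(r,195+dd[:60].argmin()+.5,195+60+dd[60:].argmax()+.5)
E
```

```text
9.45 [0.4478 0.2517 0.123 ] [-0.43   -0.3104 -0.2169] 0.993480771142579
[ -0.0671 230.4934] 15.487864590021026
0.0004455718207500841 0.016619245276867166
0.0029357732216061176 -0.020958586241284764
yaw 28.891323765012046
230 231.5 279.5
238 223.5 287.5
246 214.5 295.5
```

```bash
python3 - <<'E'
from kin import *
import cv2
c=get_calibration("wrist");a=np.radians(CY);w=cv2.imread("pics/w5f.png");g=cv2.GaussianBlur(w.mean(2),(0,0),.7)
Q=[]
for u in range(216,302,5):
  col=g[180:235,u];k=np.where(col<90)[0]
  if len(k):i=k[0];Q.append((u,180+i-(90-col[i])/(col[i-1]-col[i]+1e-9)))
Q=np.array(Q);print(Q.T.round(1))
m=np.polyfit(Q[:,0],Q[:,1],1);r=Q[:,1]-np.polyval(m,Q[:,0]);Q=Q[abs(r)<1.5];m=np.polyfit(Q[:,0],Q[:,1],1)
P=[ray(c,u,np.polyval(m,u),.15)[:2]-CO for u in(215,305)]
for d in P:print(d@[np.cos(a),np.sin(a)],d@[-np.sin(a),np.cos(a)])
d=P[0]-P[1];print("yaw",np.degrees(np.arctan2(d[1],d[0]))-90)
for r in (212,220,228):
  k=np.where(g[r,195:330]<90)[0]+195;P=[ray(c,u,r,.15)[:2]-CO for u in(k[0],k[-1])];print(k[0],k[-1],[round(float(d@[-np.sin(a),np.cos(a)]),4) for d in P])
E
```

```text
[[231.  236.  241.  246.  251.  256.  261.  266.  271.  276.  281.  291. ]
 [231.1 228.9 228.8 228.8 228.7 228.7 228.8 228.8 228.8 228.8 231.2 192.5]]
-0.005065248224905786 0.016593452525968267
-0.0044846828323430446 -0.02085491840154363
yaw 25.988190362793887Traceback (most recent call last):
  File "<stdin>", line 14, in <module>
IndexError: index 0 is out of bounds for axis 0 with size 0
```

View pics/w5f.png

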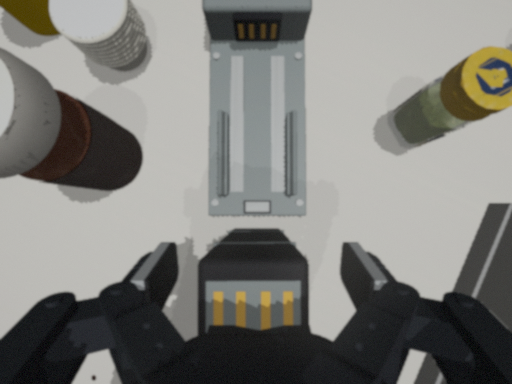

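```bash
python3 - <<'E'
from kin import *
c=get_calibration("wrist");a=np.radians(CY);o,p,R=cur()
cc=lambda p:np.r_[(p[:2]-CO)@[np.cos(a),np.sin(a)],(p[:2]-CO)@[-np.sin(a),np.cos(a)],p[2]]
print("TCP",cc(p),"cam",cc(-c["R"].T@c["t"]))
for u,v in((231,229),(281,229)):print("foot",cc(ray(c,u,v,0.0)))
for u in(200,307):print("top",cc(ray(c,u,281,.147)))
for u in(209,306):print("bed edge",cc(ray(c,u,213,.012)))
E
```

```text
TCP [-0.0238 -0.0004  0.1229] cam [ 0.0024 -0.0017  0.2653]
foot [-0.0145  0.025   0.    ]
foot [-0.0146 -0.0228  0.    ]
top [-0.027   0.0232  0.147 ]
top [-0.027 -0.022  0.147]
bed edge [0.0008 0.0441 0.012 ]
bed edge [ 0.0008 -0.0449  0.012 ]
```

The view shows the pack leaning and rocking. Its foot edge is 14 mm short of the bed and its top edge is at −27 mm, so the foot dragged while I slid it. I'll let it settle, regrip and carry it just clear of the table.

>>> apply_moves([
  [[0,0,0,0,0,0,1],[0,0,0,0,0,0,1],[0,0,0,0,0,0,1],[0,0,0,0,0,0,1],[0,0,0,0,0,0,1],[0,0,0,0,0,0,1]],
])

```text
time_s: 10.1
eef_pos: [0.4478, 0.2518, 0.1231]
eef_rot: [-0.037, 0.962, 0.214, 0.168]
wrist_force: [0.2, -0.6, -0.2]
opening: 1.002
```

```bash
cat >> kin.py <<'E'
def cc(p):
    a=np.radians(CY);return np.r_[(p[:2]-CO)@[np.cos(a),np.sin(a)],(p[:2]-CO)@[-np.sin(a),np.cos(a)],p[2]]
E
python3 - <<'E'
from kin import *
import cv2
o,p,R=cur();print(o["time_s"],cc(p))
c=get_calibration("wrist");w=camera("wrist")[...,::-1];cv2.imwrite("pics/w6f.png",w);g=cv2.GaussianBlur(w.mean(2),(0,0),.7)
for u in(240,248,256,264,272):
  print(u,g[190:300:1,u].astype(int)[::2])
E
```

```text
10.1 [-0.0237 -0.0002  0.1231]
240 [168 150 137 137 137 137 138 138 138 138 137 137 133 152 172 175 175 175
 169 124  61  47  63  42  36  35  38  43  50  56  56  56  54  55  54  54
  70 120 135 135 134 135 140 142 142 142 142 141 142 141 141 142 141 140
 138]
248 [137 137 138 138 134 117 146 168 170 171 161 120 119 153 173 175 175 175
 168 116  54  47  65  42  35  37  40  44  51  55  55  55  56  56  55  55
  71 120 135 136 135 135 135 134 135 134 134 134 134 133 133 132 132 131
 132]
256 [138 138 138 138 135 119 148 170 172 172 162 122 120 149 173 175 175 175
 168 113  51  47  66  43  36  35  38  45  51  56  57  57  57  56  55  56
  71 121 136 136 136 135 136 136 135 134 134 134 134 133 133 132 132 131
 132]
264 [138 139 138 139 135 124 149 170 171 172 161 121 119 146 171 175 175 175
 168 113  52  46  58  42  37  38  40  45  52  58  58  58  58  57  56  56
  73 121 136 136 136 137 142 144 144 143 143 143 142 142 142 142 142 141
 141]
272 [157 145 139 139 139 136 132 131 132 132 132 133 134 155 173 175 175 175
 168 115  54  47  60  43  37  38  40  46  53  59  60  59  59  58  58  58
  78 124 136 137 136 136 136 135 135 134 134 135 134 134 133 134 134 133
 133]
```

```bash
python3 - <<'E'
from kin import *
c=get_calibration("wrist")
print([cc(ray(c,256,v,.15)).round(4) for v in(243,246,249)],cc(ray(c,256,229,0)),cc(ray(c,256,229,.003)), cc(ray(c,256,215.5,0)))
o,p,R=cur();print(row(c2w(-.0145-.0256,0,.119),rotm(CY,20)@F,p,R))
E
```

```text
[array([-0.0107, -0.0003,  0.15  ]), array([-0.0119, -0.0003,  0.15  ]), array([-0.0131, -0.0003,  0.15  ])] [-0.0145  0.0012  0.    ] [-0.0143  0.0012  0.003 ] [-0.0016  0.0012  0.    ]
[-1.681  -0.0214 -0.1713  0.0005  0.0034 -0.0001]
```

>>> apply_moves([
  [[-0.8,0,-0.22,0,0,0,1],[-1.52,-0.02,-0.44,0,0.003,0,1],[-1.52,-0.02,-0.44,0,0.003,0,0.7],[-1.52,-0.02,-0.44,0,0.003,0,0.5],[-1.52,-0.02,-0.44,0,0.003,0,0.4],[-1.52,-0.02,-0.44,0,0.003,0,0.3],[-1.52,-0.02,-0.44,0,0.003,0,0.3],[-1.52,-0.02,-0.44,0,0.003,0,0.3]],
])

```text
time_s: 10.95
eef_pos: [0.4337, 0.2456, 0.1225]
eef_rot: [-0.038, 0.961, 0.214, 0.17]
wrist_force: [-3.9, 1.1, 5.5]
opening: 0.534
```

>>> apply_moves([
  [[0.03,0,-0.09,0,0,0,0.3],[0.07,0,-0.19,0,0,0,0.3],[0.1,0,-0.28,0,0,0,0.3],[0.1,0,-0.28,0,0,0,0.3],[0.1,0,-0.28,0,0,0,0.3]],
])

```text
time_s: 11.45
eef_pos: [0.4331, 0.2452, 0.1247]
eef_rot: [-0.037, 0.961, 0.214, 0.169]
wrist_force: [-0.5, -0.0, -4.6]
opening: 0.534
```

>>> apply_moves([
  [[0.07,0,-0.19,0,0,0,0.3],[0.07,0,-0.19,0,0,0,0.3],[0.3,0,-0.1,0,0,0,0.3],[0.55,0,-0.01,0,0,0,0.3],[0.8,0,0.08,0,0,0,0.3],[0.95,0,0.14,0,0,0,0.3],[1.06,0,0.18,0,0,0,0.3],[1.06,0,0.18,0,0,0,0.3]],
])

```text
time_s: 12.25
eef_pos: [0.4431, 0.2499, 0.1269]
eef_rot: [-0.037, 0.961, 0.214, 0.169]
wrist_force: [-0.8, 0.5, -4.7]
opening: 0.531
```

```bash
python3 - <<'E'
from kin import *
import cv2
o,p,R=cur();print(o["time_s"],cc(p),o["wrist_force"],row(c2w(-.0256,0,p[2]),rotm(CY,20)@F,p,R))
c=get_calibration("wrist");w=camera("wrist")[...,::-1];cv2.imwrite("pics/w7f.png",w);g=cv2.GaussianBlur(w.mean(2),(0,0),.7)
for u in(240,250,266,):
  print(u,g[190:250,u].astype(int))
for v in(205,210,213,216):print(v,cc(ray(c,256,v,.154)))
E
```

```text
12.25 [-0.0288 -0.      0.1269] [-0.8356  0.509  -4.7074] [ 0.3    -0.002   0.109   0.0005  0.0005 -0.    ]
240 [143 143 143 143 143 144 143 143 143 143 143 143 143 144 143 140 131 108
  77  55  49  52  56  60  63  64  65  63  61  61  61  61  61  61  61  61
  61  66  83 108 132 143 146 146 146 146 145 145 145 145 145 145 146 145
 145 145 144 144 144 144]
250 [143 143 143 141 136 130 136 154 169 174 176 177 178 179 177 165 139  98
  62  48  48  52  56  59  63  64  63  62  62  61  62  62  62  61  61  61
  61  66  83 109 132 143 146 147 146 146 146 146 148 151 152 152 152 151
 151 150 150 151 152 151]
266 [144 144 144 142 137 131 137 155 170 175 177 177 177 177 175 164 138  97
  63  48  48  51  55  58  60  61  62  63  64  63  62  62  62  61  60  61
  61  66  83 110 132 144 147 147 147 146 146 146 146 147 148 149 149 149
 149 149 150 149 149 149]
205 [-0.0001 -0.0001  0.154 ]
210 [-0.0022 -0.0001  0.154 ]
213 [-0.0034 -0.0001  0.154 ]
216 [-0.0047 -0.0001  0.154 ]
```

>>> apply_moves([
  [[0.1,0,0.03,0,0,0,0.3],[0.19,0,0.07,0,0,0,0.3],[0.19,0,0.07,0,0,0,0.3],[0.15,0,0.17,0,0,0,0.3],[0.1,0,0.31,0,0,0,0.3],[0.05,0,0.45,0,0,0,0.3],[0.05,0,0.45,0,0,0,0.3]],
])

```text
time_s: 13.0
eef_pos: [0.4446, 0.2506, 0.1227]
eef_rot: [-0.037, 0.961, 0.214, 0.169]
wrist_force: [-2.1, -0.9, -2.7]
opening: 0.532
```

>>> apply_moves([
  [[0,0,0,0,0,0,0.6],[0,0,0,0,0,0,1],[0,0,0,0,0,0,1],[0,0,0,0,0,0,1],[0,0,0,0,0,0,1],[0,0,0,0,0,0,1]],
])

```text
time_s: 13.6
eef_pos: [0.445, 0.2507, 0.1231]
eef_rot: [-0.037, 0.961, 0.214, 0.17]
wrist_force: [0.8, 0.2, 0.9]
opening: 0.999
```

```bash
python3 - <<'E'
from kin import *
import cv2
o,p,R=cur();print(o["time_s"],cc(p),o["wrist_force"])
c=get_calibration("wrist");w=camera("wrist")[...,::-1];cv2.imwrite("pics/w8f.png",w);g=cv2.GaussianBlur(w.mean(2),(0,0),.7)
for u in(240,250,266):
  print(u,g[190:250,u].astype(int))
for v in(205,210,213,216):print(v,cc(ray(c,256,v,.15)),cc(ray(c,256,v,.0)))
E
```

```text
13.6 [-0.0268 -0.0001  0.1231] [0.832  0.2433 0.902 ]
240 [143 140 139 139 139 139 139 139 139 139 139 140 139 139 139 139 140 139
 139 138 134 122 101  74  54  45  45  48  51  54  57  58  59  59  59  57
  57  58  58  58  57  57  58  63  77 103 125 137 139 139 139 139 139 140
 142 145 147 146 146 146]
250 [139 139 140 140 139 136 130 124 130 149 164 170 172 173 174 174 172 164
 144 121 111 110 100  80  59  47  45  48  52  55  57  58  59  58  58  59
  58  58  58  57  57  57  58  62  75 100 124 137 140 140 140 140 140 140
 140 139 140 140 139 140]
266 [140 140 140 140 140 138 132 126 132 151 166 171 172 172 173 173 170 162
 143 120 111 110 101  81  60  48  45  49  52  56  58  60  60  59  60  59
  59  59  59  59  60  59  59  61  75 101 126 139 141 142 142 141 141 142
 143 146 148 148 147 147]
205 [ 0.0019 -0.0002  0.15  ] [0.0059 0.0014 0.    ]
210 [-0.0001 -0.0002  0.15  ] [0.0011 0.0014 0.    ]
213 [-0.0014 -0.0002  0.15  ] [-0.0018  0.0014  0.    ]
216 [-0.0026 -0.0002  0.15  ] [-0.0047  0.0014  0.    ]
```

Released, the pack stands upright with its front edge about 1.5 mm from the bed edge. With the fingers open I'll swing the gripper to 60° about the grasp point and regrip for the tip.

>>> apply_moves([
  [[0,0,0,0,0.1,0,1],[0,0,0,0,0.2,0,1],[0,0,0,0,0.3,0,1],[0,0,0,0,0.4,0,1],[0,0,0,0,0.5,0,1],[0,0,0,0,0.6,0,1],[0,0,0,0,0.7,0,1],[0,0,0,0,0.7,0,1]],
])

```text
time_s: 14.45
eef_pos: [0.437, 0.2672, 0.1196]
eef_rot: [-0.122, 0.891, 0.214, 0.381]
wrist_force: [-0.8, -0.2, -0.8]
opening: 1.002
```

```bash
python3 - <<'E'
from kin import *
o,p,R=cur();print(o["time_s"],cc(p),o["q"],o["wrist_force"],row(c2w(-.0275,0,.1215),rotm(CY,60)@F,p,R))
E
```

```text
14.45 [-0.027   0.0183  0.1196] [ 0.136  -0.0732  2.4383  1.5818  0.2968 -0.2239] [-0.7832 -0.2473 -0.8109] [ 0.1126  1.8133 -0.3117 -0.0787  0.2269 -0.0105]
```

>>> apply_moves([
  [[0.11,1.81,-0.31,-0.079,0.227,-0.01,1],[0.11,1.81,-0.31,-0.079,0.227,-0.01,1],[0.11,1.81,-0.31,-0.079,0.227,-0.01,1],[0.11,1.81,-0.31,-0.079,0.227,-0.01,1],[0.11,1.81,-0.31,-0.079,0.227,-0.01,1]],
])

```text
time_s: 14.95
eef_pos: [0.4438, 0.2496, 0.1206]
eef_rot: [-0.107, 0.846, 0.187, 0.487]
wrist_force: [1.0, 0.7, -0.2]
opening: 1.001
```

```bash
python3 - <<'E'
from kin import *
import cv2
o,p,R=cur();print(o["time_s"],cc(p),o["q"],o["wrist_force"],row(c2w(-.0275,0,.1215),rotm(CY,60)@F,p,R))
w=camera("wrist")[...,::-1];s=camera("scene")[...,::-1];cv2.imwrite("pics/w9.png",np.hstack([cv2.resize(w,(400,300)),cv2.resize(s[130:280,170:370],(400,300),interpolation=cv2.INTER_CUBIC)]))
E
```

```text
14.95 [-0.0283 -0.0005  0.1206] [ 0.1048  0.042   2.5338  2.5554  0.5312 -1.2218] [ 0.9954  0.658  -0.1513] [ 0.1168 -0.0518  0.0243  0.0029  0.0019 -0.0008]
```

View pics/w9.png

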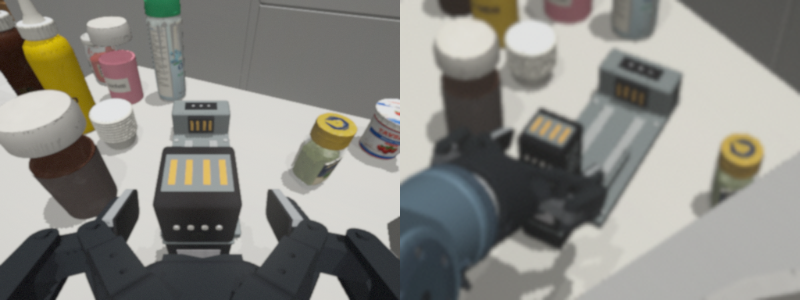

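The picture shows the pack upright at the bed edge, centred between the open fingers, with the gripper 60° over. Now I'll close.

>>> apply_moves([
  [[0.1,-0.05,0,0,0,0,0.8],[0.1,-0.05,0,0,0,0,0.6],[0.1,-0.05,0,0,0,0,0.5],[0.1,-0.05,0,0,0,0,0.4],[0.1,-0.05,0,0,0,0,0.3],[0.1,-0.05,0,0,0,0,0.3],[0.1,-0.05,0,0,0,0,0.3]],
])

```text
time_s: 15.75
eef_pos: [0.4447, 0.2516, 0.1228]
eef_rot: [-0.109, 0.845, 0.188, 0.488]
wrist_force: [-2.3, 0.1, 6.4]
opening: 0.53
```

```bash
python3 - <<'E'
from kin import *
import cv2
o,p,R=cur();print(o["time_s"],cc(p),o["q"],o["wrist_force"],o["opening"])
# pack corners via wrist view: foot/top labels
for dx,dz in((.002,.001),(0,.001)):
  print(row(p+np.r_[(c2w(dx,0,0)-c2w(0,0,0))[:2],dz],R,p,R))
E
```

```text
15.75 [-0.0267  0.0008  0.1228] [ 0.1081  0.0368  2.531   2.5477  0.5265 -1.2118] [-2.3168  0.0992  6.3607] 0.5302331605554481
[0.1866 0.     0.1232 0.     0.     0.    ]
[ 0.0866 -0.0001 -0.05    0.      0.      0.    ]
```

>>> apply_moves([
  [[0.08,0,-0.05,0,0,0,0.3],[0.18,0,-0.1,0,0,0,0.3],[0.18,0,-0.1,0,0,0,0.3],[0.23,0,-0.02,0,0,0,0.3],[0.28,0,0.07,0,0,0,0.3],[0.28,0,0.07,0,0,0,0.3],[0.28,0,0.07,0,0,0,0.3]],
])

```text
time_s: 16.45
eef_pos: [0.4456, 0.2518, 0.1234]
eef_rot: [-0.108, 0.846, 0.188, 0.486]
wrist_force: [-1.8, -0.7, -4.7]
opening: 0.533
```

>>> apply_moves([
  [[0.05,0,0.09,0,0,0,0.3],[0.1,0,0.17,0,0,0,0.3],[0.15,0,0.26,0,0,0,0.3],[0.15,0,0.26,0,0,0,0.3],[0.15,0,0.26,0,0,0,0.3]],
])

```text
time_s: 16.95
eef_pos: [0.4482, 0.2534, 0.1237]
eef_rot: [-0.109, 0.846, 0.188, 0.487]
wrist_force: [-6.2, -0.9, 0.7]
opening: 0.536
```

```bash
python3 - <<'E'
from kin import *
import cv2
o,p,R=cur();print(o["time_s"],cc(p),o["q"],o["wrist_force"],o["torque"],o["opening"])
c=get_calibration("side");w=camera("side")[...,::-1];cv2.imwrite("pics/sd2.png",w)
print(proj(c,c2w(0,.0,.15)),proj(c,c2w(0,0,.012)))
cw=get_calibration("wrist");w=camera("wrist")[...,::-1];cv2.imwrite("pics/w10.png",w);g=w.mean(2)
v0=proj(cw,c2w(0,0,.15));print(v0);u=int(v0[0]);v=int(v0[1]);print(v-25,g[v-25:v+45,u-14].astype(int))
print([cc(ray(cw,u,v+k,.151)).round(4)[0] for k in(-4,0,4)])
E
```

```text
16.95 [-0.0227  0.0011  0.1237] [ 0.1153  0.0394  2.5205  2.5498  0.515  -1.2073] [-6.1538 -0.8934  0.7389] [-0.5239  1.4696  0.1693] 0.5364989720644453
[286.0531 157.5054] [283.1617 210.6426]
[258.2771 196.8175]
171 [ 56  53  56  70  89 101 106 111 117 127 145 157 166 180 189 192 194 193
 193 190 181 152 105  69  61  59  60  59  60  63  82 117 146 156 156 158
 160 162 166 166 166 167 168 168 169 170 172 172 169 169 168 169 169 168
 168 167 167 169 169 170 170 170 171 170 171 171 172 172 167 161]
[np.float64(0.0023), np.float64(-0.0004), np.float64(-0.003)]
```

```bash
cat > plan.py <<'E'
from kin import *
def path(c0,th0,ph0,toe0,ends,y0,y1,n,gap1=.004):
    """c0: TCP (x,z) in charger frame; rows from tilt ph0 to 90 deg; keeps TCP rigid in the pack frame"""
    f=np.radians(ph0);t=np.array([np.sin(f),np.cos(f)]);nn=np.array([-np.cos(f),np.sin(f)]);r=np.array(c0)-toe0;h,m=r@t,r@nn
    d=np.array(toe0)-[0,.012];g0,s0=d@nn,-d@t;print("h,m,gap0,s0",h,m,g0,s0);out=[]
    for phi in np.linspace(ph0,90,n):
        k=(phi-ph0)/(90-ph0);f=np.radians(phi);t=np.array([np.sin(f),np.cos(f)]);nn=np.array([-np.cos(f),np.sin(f)])
        gap=g0+(gap1-g0)*min(1,k*4);s=s0+(ends-s0)*k
        g=np.array([0,.012])+nn*gap-t*s+t*h+nn*m;out.append((phi,c2w(g[0],y0+(y1-y0)*k,g[1]),rotm(CY,th0+ph0-phi)@F))
    return out
E
python3 - <<'E'
from plan import *
import cv2
g=cv2.imread("pics/w10.png").mean(2);cw=get_calibration("wrist")
for r in(200,):
    k=np.where(g[r,150:370]<85)[0]+150;print(k[0],k[-1],[cc(ray(cw,u,r,.151)).round(4)[:2] for u in(k[0],k[-1])])
for z,X in((.03,.05),(.03,.09),(.012,.14)):
    v=int(round(proj(cw,c2w(X,0,z))[1]));d=np.diff(g[v]);print("row",v,[(int(i),round(float(d[i]),0)) for i in range(190,330) if abs(d[i])>14])
    print([proj(cw,c2w(X,y,.012))[0].round(1) for y in(-.045,-.026,.026,.045)])
P=path((-.0227,.1237),60,1.2,np.array([-.0003,.001]),.003,.0011,0,901)
q=ik(P[0][1],P[0][2],get_obs()["q"])[0];keep=[0];last=q;lp=P[0][0];prev=q;
for i in range(1,901):
    qn,e=ik(P[i][1],P[i][2],prev);assert e<1e-3,(i,e)
    if abs(qn-last).max()>.13 or P[i][0]-lp>2.6:keep.append(i-1);last=prev;lp=P[i-1][0]
    prev=qn
keep.append(900);print(len(keep),[round(P[i][0],1) for i in keep])
b=0
for j,i in enumerate(keep[1:]):
    if j%8==0:b=keep[j];print("--call from",round(P[b][0],1), "TCP",cc(P[b][1]).round(4))
    r=row(P[i][1],P[i][2],P[b][1],P[b][2]);print(np.r_[r[:3].round(2),r[3:].round(3)].tolist())
E
```

```text
215 303 [array([-0.003,  0.021]), array([-0.0031, -0.0217])]
row 245 [(190, -29.0), (191, -31.0), (192, -19.0), (196, 17.0), (197, 36.0), (198, 31.0), (199, 18.0), (204, -28.0), (205, -44.0), (206, -31.0), (211, 23.0), (212, 35.0), (213, 22.0), (304, -24.0), (305, -31.0), (306, -20.0), (311, 29.0), (312, 44.0), (313, 26.0), (318, -23.0), (319, -31.0), (320, -30.0), (325, 16.0), (326, 27.0), (327, 32.0), (328, 27.0), (329, 18.0)]
[np.float64(304.5), np.float64(285.2), np.float64(232.3), np.float64(213.0)]
row 212 [(209, -17.0), (210, -39.0), (211, -53.0), (212, -34.0), (216, 27.0), (217, 36.0), (218, 17.0), (299, -18.0), (300, -28.0), (301, -25.0), (305, 22.0), (306, 51.0), (307, 43.0), (308, 20.0)]
[np.float64(300.3), np.float64(282.8), np.float64(234.8), np.float64(217.2)]
row 190 [(220, -14.0), (221, -20.0), (269, 15.0), (295, 17.0), (296, 17.0)]
[np.float64(296.0), np.float64(280.3), np.float64(237.2), np.float64(221.5)]
h,m,gap0,s0 0.12220397965697635 0.02496472222952444 6.956758632552712e-05 0.011003870244188307
45 [np.float64(1.2), np.float64(3.8), np.float64(6.3), np.float64(8
[... 1947 characters left out ...]
9, -0.0]
[1.68, 0.02, 2.09, -0.0, -0.224, -0.0]
[1.96, 0.02, 2.55, -0.0, -0.269, 0.0]
[2.22, 0.02, 3.03, 0.0, -0.313, -0.0]
[2.46, 0.03, 3.52, -0.0, -0.358, 0.0]
--call from 59.9 TCP [0.0863 0.0004 0.0955]
[0.38, 0.0, 0.39, 0.0, -0.045, -0.0]
[0.74, 0.01, 0.8, -0.0, -0.09, -0.0]
[1.08, 0.01, 1.23, -0.0, -0.134, -0.0]
[1.4, 0.01, 1.67, -0.0, -0.179, -0.0]
[1.7, 0.02, 2.13, 0.0, -0.224, -0.0]
[1.98, 0.02, 2.6, 0.0, -0.269, -0.0]
[2.24, 0.02, 3.08, -0.0, -0.313, -0.0]
[2.48, 0.03, 3.58, -0.0, -0.358, -0.0]
--call from 80.4 TCP [0.1119 0.0001 0.0602]
[0.38, 0.0, 0.4, 0.0, -0.045, 0.0]
[0.74, 0.01, 0.82, 0.0, -0.09, 0.0]
[1.09, 0.01, 1.25, 0.0, -0.134, -0.0]
[1.33, 0.01, 1.58, -0.0, -0.167, -0.0]
```

>>> apply_moves([
  [[0.33,0,0.34,0,-0.045,0,0.3],[0.65,0,0.69,0,-0.09,0,0.3],[0.88,0,0.97,0,-0.124,0,0.3],[1.05,0,1.19,0,-0.15,0,0.3],[1.18,0,1.37,0,-0.17,0,0.3],[1.29,0,1.51,0,-0.188,0,0.3],[1.39,0,1.65,0,-0.203,0,0.3],[1.47,0,1.77,0,-0.217,0,0.3]],
])

```text
time_s: 17.85
eef_pos: [0.4695, 0.2636, 0.1282]
eef_rot: [-0.088, 0.894, 0.199, 0.393]
wrist_force: [-0.7, -0.7, -4.5]
opening: 0.533
```

```bash
python3 - <<'E'
from kin import *
o,p,R=cur();d=R[:,2];print(o["time_s"],cc(p),"theta",np.degrees(np.arctan2(np.hypot(d[0],d[1]),-d[2])),o["q"],o["wrist_force"],o["torque"])
E
```

```text
17.85 [0.0009 0.0012 0.1282] theta 47.4652512793419 [ 0.1817 -0.0293  2.373   1.6411  0.1904 -0.2463] [-0.6657 -0.7017 -4.4678] [-0.35    0.8     0.0145]
```

>>> apply_moves([
  [[0.11,0,0.1,0,-0.014,0,0.3],[0.21,0,0.21,0,-0.028,0,0.3],[0.3,0,0.3,0,-0.04,0,0.3],[0.41,0,0.41,0,-0.053,0,0.3],[0.51,0,0.51,0,-0.067,0,0.3],[0.62,0,0.64,0,-0.083,0,0.3],[0.74,0,0.78,0,-0.1,0,0.3],[0.89,0,0.95,0,-0.121,0,0.3]],
])

```text
time_s: 18.65
eef_pos: [0.4803, 0.2689, 0.1274]
eef_rot: [-0.076, 0.916, 0.204, 0.336]
wrist_force: [-0.6, 0.3, -3.9]
opening: 0.533
```

>>> apply_moves([
  [[0.2,0,0.19,0,-0.026,0,0.3],[0.47,0,0.47,0,-0.06,0,0.3],[0.82,0,0.87,0,-0.105,0,0.3],[1.14,0,1.29,0,-0.15,0,0.3],[1.45,0,1.72,0,-0.195,0,0.3],[1.74,0,2.17,0,-0.239,0,0.3],[2.01,0,2.63,0,-0.284,0,0.3],[2.26,0,3.1,0,-0.329,0,0.3]],
])

```text
time_s: 19.45
eef_pos: [0.5143, 0.2843, 0.1188]
eef_rot: [-0.041, 0.959, 0.213, 0.181]
wrist_force: [0.3, -0.1, -5.4]
opening: 0.532
```

>>> apply_moves([
  [[0.37,0,0.39,0,-0.045,0,0.3],[0.73,0,0.79,0,-0.09,0,0.3],[1.07,0,1.21,0,-0.134,0,0.3],[1.39,0,1.64,0,-0.179,0,0.3],[1.68,0,2.09,0,-0.224,0,0.3],[1.96,0,2.55,0,-0.269,0,0.3],[2.22,0,3.03,0,-0.313,0,0.3],[2.46,0,3.52,0,-0.358,0,0.3]],
])

```text
time_s: 20.25
eef_pos: [0.5471, 0.2996, 0.0953]
eef_rot: [-0.002, 0.976, 0.217, 0.008]
wrist_force: [-0.3, 0.2, -4.8]
opening: 0.533
```

```bash
python3 - <<'E'
from kin import *
import cv2
o,p,R=cur();d=R[:,2];print(o["time_s"],cc(p),"theta",np.degrees(np.arctan2(d[:2]@[np.cos(np.radians(CY)),np.sin(np.radians(CY))],-d[2])),o["q"],o["wrist_force"],o["torque"],o["opening"])
w=camera("wrist")[...,::-1];s=camera("scene")[...,::-1];s2=camera("side")[...,::-1]
cv2.imwrite("pics/m1.png",np.vstack([np.hstack([cv2.resize(s2[140:260,180:340],(400,300),interpolation=cv2.INTER_CUBIC),cv2.resize(s[130:280,170:370],(400,300),interpolation=cv2.INTER_CUBIC)]),np.hstack([cv2.resize(w,(400,300)),np.zeros((300,400,3),np.uint8)])]))
E
```

```text
20.25 [0.0864 0.0009 0.0953] theta 0.9195453500200947 [0.3093 0.4494 1.6002 0.0039 1.0763 1.4408] [-0.3156  0.1557 -4.7721] [ 0.0487 -0.1277 -0.0321] 0.5325020301390844
```

View pics/m1.png

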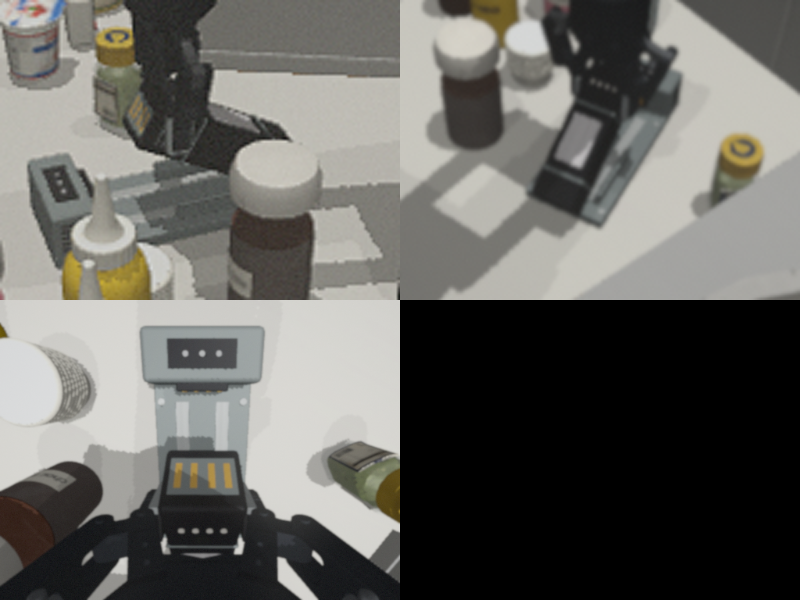

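The pack hangs tipped about 60° above the bed. It is in line with the charger, with pack and head both centred near column 202 in the wrist view. I'll carry on lowering it.

>>> apply_moves([
  [[0.38,0,0.39,0,-0.045,0,0.3],[0.74,0,0.8,0,-0.09,0,0.3],[1.08,0,1.23,0,-0.134,0,0.3],[1.4,0,1.67,0,-0.179,0,0.3],[1.7,0,2.13,0,-0.224,0,0.3],[1.98,0,2.6,0,-0.269,0,0.3],[2.24,0,3.08,0,-0.313,0,0.3],[2.48,0,3.58,0,-0.358,0,0.3]],
])

```text
time_s: 21.2
eef_pos: [0.5702, 0.3104, 0.0603]
eef_rot: [0.036, 0.962, 0.214, -0.165]
wrist_force: [-0.5, -0.5, -4.0]
opening: 0.531
```

```bash
python3 - <<'E'
from kin import *
import cv2
o,p,R=cur();d=R[:,2];print(o["time_s"],cc(p),"theta",np.degrees(np.arctan2(d[:2]@[np.cos(np.radians(CY)),np.sin(np.radians(CY))],-d[2])),o["wrist_force"],o["torque"],o["opening"])
for dx,dz in((.001,0),(0,.001)):print(row(p+np.r_[(c2w(dx,0,0)-c2w(0,0,0))[:2],dz],R,p,R)[:3])
E
```

```text
21.2 [0.1119 0.0009 0.0603] theta -19.435828462019266 [-0.4759 -0.5266 -4.0024] [ 0.1594 -0.3712  0.021 ] 0.5305237934700765
[ 0.0943 -0.     -0.0333]
[-0.0333 -0.0001 -0.0943]
```

>>> apply_moves([
  [[0.19,0,0.2,0,-0.022,0,0.3],[0.38,0,0.4,0,-0.045,0,0.3],[0.56,0,0.61,0,-0.067,0,0.3],[0.74,0,0.82,0,-0.09,0,0.3],[0.92,0,1.04,0,-0.112,0,0.3],[1.09,0,1.25,0,-0.134,0,0.3],[1.21,0,1.42,0,-0.15,0,0.3],[1.33,0,1.58,0,-0.167,0,0.3]],
])

```text
time_s: 22.0
eef_pos: [0.5772, 0.3134, 0.0406]
eef_rot: [0.054, 0.945, 0.21, -0.245]
wrist_force: [-1.8, -0.9, -4.0]
opening: 0.534
```

```bash
python3 - <<'E'
from kin import *
import cv2
o,p,R=cur();d=R[:,2];print(o["time_s"],cc(p),"theta",np.degrees(np.arctan2(d[:2]@[np.cos(np.radians(CY)),np.sin(np.radians(CY))],-d[2])),o["wrist_force"],o["torque"],o["opening"])
for dx,dz in((.001,0),(0,.001)):print(row(p+np.r_[(c2w(dx,0,0)-c2w(0,0,0))[:2],dz],R,p,R)[:3])
E
```

```text
22.0 [0.1196 0.0007 0.0406] theta -29.004664778674634 [-1.832  -0.9415 -3.968 ] [ 0.2985 -0.5461 -0.0472] 0.5336286710834584
[ 0.0875 -0.     -0.0485]
[-0.0485 -0.0001 -0.0875]
```

>>> apply_moves([
  [[0.03,0,0.05,0,0,0,0.3],[0.05,0,0.09,0,0,0,0.3],[0.08,0,0.13,0,0,0,0.3],[0.1,0,0.18,0,0,0,0.3],[0.12,0,0.22,0,0,0,0.3],[0.15,0,0.26,0,0,0,0.3],[0.15,0,0.26,0,0,0,0.3]],
])

```text
time_s: 22.7
eef_pos: [0.5772, 0.3135, 0.038]
eef_rot: [0.054, 0.945, 0.21, -0.244]
wrist_force: [-0.7, -0.4, -3.5]
opening: 0.533
```

```bash
python3 - <<'E'
from kin import *
import cv2
o,p,R=cur();d=R[:,2];print(o["time_s"],cc(p),"theta",np.degrees(np.arctan2(d[:2]@[np.cos(np.radians(CY)),np.sin(np.radians(CY))],-d[2])),o["wrist_force"],o["torque"],o["opening"])
cw=get_calibration("wrist");w=camera("wrist")[...,::-1];cv2.imwrite("pics/w12.png",w);cv2.imwrite("pics/sd3.png",camera("side")[...,::-1]);cv2.imwrite("pics/sc3.png",camera("scene")[...,::-1])
g=w.mean(2);v0=proj(cw,c2w(.147,0,.056));v1=proj(cw,c2w(.165,0,.052));print(v0,v1);u=int(v0[0]);print(int(v1[1])-20,g[int(v1[1])-20:int(v0[1])+40,u-20].astype(int))
E
```

```text
22.7 [0.1196 0.0007 0.038 ] theta -28.91491021419173 [-0.7198 -0.4059 -3.4685] [ 0.2019 -0.5663  0.0372] 0.5331237992009207
[257.1647 263.1108] [256.9745 226.5357]
206 [33 30 27 30 29 28 30 38 56 79 92 97 98 99 97 98 97 97 95 94 87 71 48 33
 32 29 30 41 58 76 79 81 82 84 82 82 80 81 81 81 81 81 69 50 29 25 27 23
 27 25 27 28 24 25 22 29 30 26 31 33 32 32 35 33 30 29 26 27 27 26 28 24
 29 28 32 29 27 29 28 24 29 27 28 31 28 30 31 40 46 52 50 42 31 25 30 28
 29]
```

>>> apply_moves([
  [[0.02,0,0.04,0,0,0,0.3],[0.05,0,0.09,0,0,0,0.3],[0.07,0,0.13,0,0,0,0.3],[0.1,0,0.18,0,0,0,0.3],[0.1,0,0.18,0,0,0,0.3]],
])

```text
time_s: 23.35
eef_pos: [0.5772, 0.3134, 0.0374]
eef_rot: [0.054, 0.945, 0.21, -0.244]
wrist_force: [-4.0, -0.8, 5.3]
opening: 0.53
```

```bash
python3 - <<'E'
import cv2,numpy as np
a=cv2.imread("pics/sd3.png")[150:260,190:340];b=cv2.imread("pics/sc3.png")[130:280,200:350]
cv2.imwrite("pics/z.png",np.hstack([cv2.resize(a,(400,293),interpolation=cv2.INTER_CUBIC),cv2.resize(b,(293,293),interpolation=cv2.INTER_CUBIC)]))
from kin import *
o,p,R=cur();print(cc(p),o["wrist_force"],o["torque"])
E
```

```text
[0.1196 0.0007 0.0374] [-4.0168 -0.77    5.2876] [-0.2034  0.5261  0.0438]
```

>>> apply_moves([
  [[0,0,0,0,0,0,0.55],[0,0,0,0,0,0,0.6],[0,0,0,0,0,0,0.7],[0,0,0,0,0,0,0.8],[0,0,0,0,0,0,0.8],[0,0,0,0,0,0,0.8]],
])

```text
time_s: 23.95
eef_pos: [0.5772, 0.3134, 0.0358]
eef_rot: [0.054, 0.945, 0.21, -0.244]
wrist_force: [-0.5, 0.7, 0.3]
opening: 0.801
```

```bash
python3 - <<'E'
import cv2
from kin import *
a=camera("side")[...,::-1][150:260,190:340];b=camera("scene")[...,::-1][130:280,200:350];w=camera("wrist")[...,::-1]
cv2.imwrite("pics/z2.png",np.vstack([np.hstack([cv2.resize(a,(400,293),interpolation=cv2.INTER_CUBIC),cv2.resize(b,(293,293),interpolation=cv2.INTER_CUBIC)]),cv2.resize(w[100:384,120:512],(693,300))[:,:]]))
cv2.imwrite("pics/w13.png",w)
o,p,R=cur();print(o["time_s"],cc(p),o["wrist_force"],o["torque"],o["opening"])
cw=get_calibration("wrist");print(proj(cw,c2w(.147,0,.056)),proj(cw,c2w(.165,0,.052)))
E
```

```text
24.1 [0.1196 0.0007 0.0359] [0.361  0.5131 0.6856] [ 0.1105 -0.2006  0.0096] 0.7988263335980966
[257.1661 268.0357] [256.9732 231.3958]
```

View pics/z2.png

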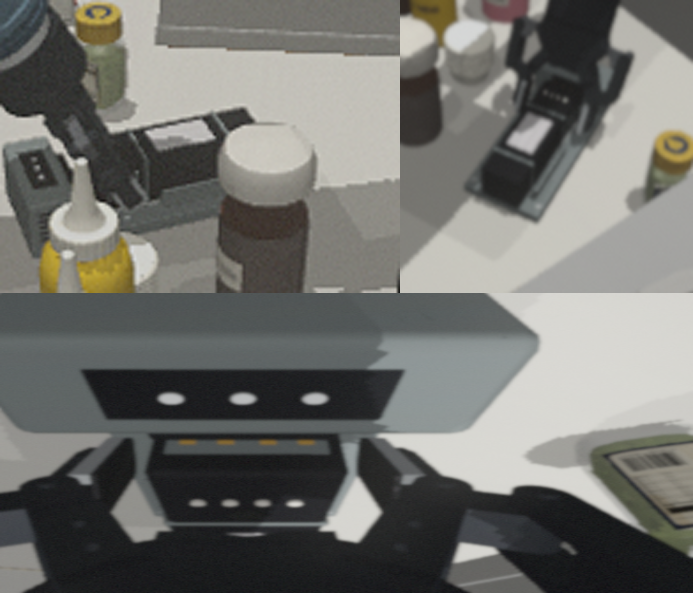

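The picture shows the pack lying flat on the bed between the guides, top end to the head, with the jar, shaker and cups in place. Twelve pictures are now viewed, so from here I work from numbers. Next is a light regrip, then the slide home in small steps under force control.

>>> apply_moves([
  [[-0.12,0,-0.2,0,0,0,0.8],[-0.12,0,-0.2,0,0,0,0.6],[-0.12,0,-0.2,0,0,0,0.5],[-0.12,0,-0.2,0,0,0,0.4],[-0.12,0,-0.2,0,0,0,0.3],[-0.12,0,-0.2,0,0,0,0.3]],
])

```text
time_s: 24.7
eef_pos: [0.5777, 0.3136, 0.0387]
eef_rot: [0.054, 0.945, 0.21, -0.243]
wrist_force: [2.1, 0.8, 2.9]
opening: 0.528
```

>>> apply_moves([
  [[0.09,0,-0.05,0,0,0,0.3],[0.18,0,-0.1,0,0,0,0.3],[0.26,0,-0.15,0,0,0,0.3],[0.35,0,-0.2,0,0,0,0.3],[0.44,0,-0.24,0,0,0,0.3],[0.52,0,-0.29,0,0,0,0.3],[0.61,0,-0.34,0,0,0,0.3],[0.7,0,-0.39,0,0,0,0.3]],
])

```text
time_s: 25.5
eef_pos: [0.5819, 0.3158, 0.0388]
eef_rot: [0.055, 0.944, 0.21, -0.248]
wrist_force: [-9.1, -3.6, 8.7]
opening: 0.53
```

```bash
cat > st.py <<'E'
from kin import *
o,p,R=cur();a=np.radians(CY);f=o["wrist_force"];print(o["time_s"],cc(p),"Fx,Fy,Fz",f[0]*np.cos(a)+f[1]*np.sin(a),-f[0]*np.sin(a)+f[1]*np.cos(a),f[2],o["torque"],o["opening"])
E
python3 st.py
```

```text
25.5 [0.1248 0.0009 0.0388] Fx,Fy,Fz -9.746564321124692 0.6035227848896603 8.739659034787003 [-0.7426  1.4316  0.0007] 0.530289821026413
```

>>> apply_moves([
  [[-0.05,0,-0.09,0,0,0,0.3],[0.04,0,-0.14,0,0,0,0.3],[0.1,0,-0.19,0,0,0,0.3],[0.19,0,-0.24,0,0,0,0.3],[0.28,0,-0.29,0,0,0,0.3],[0.28,0,-0.29,0,0,0,0.3]],
])

```text
time_s: 26.1
eef_pos: [0.5875, 0.3183, 0.0387]
eef_rot: [0.054, 0.945, 0.21, -0.245]
wrist_force: [-4.3, -1.4, -1.6]
opening: 0.527
```

```bash
python3 st.py
```

```text
26.1 [0.131  0.0007 0.0387] Fx,Fy,Fz -4.501148190252968 0.5741950339855142 -1.5926115128388707 [-0.0672  0.0753  0.0214] 0.5270905342652131
```

>>> apply_moves([
  [[0.05,0,-0.03,0,0,0,0.3],[0.1,0,-0.06,0,0,0,0.3],[0.15,0,-0.09,0,0,0,0.3],[0.2,0,-0.12,0,0,0,0.3],[0.26,0,-0.15,0,0,0,0.3],[0.26,0,-0.15,0,0,0,0.3]],
])

```text
time_s: 26.7
eef_pos: [0.5901, 0.3195, 0.0388]
eef_rot: [0.054, 0.945, 0.21, -0.245]
wrist_force: [-4.8, -2.0, -4.8]
opening: 0.528
```

```bash
python3 st.py
```

```text
26.7 [0.1338 0.0007 0.0388] Fx,Fy,Fz -5.19558498804572 0.2767987412900552 -4.798316670796811 [-0.0154  0.075   0.1156] 0.5279746898998808
```

>>> apply_moves([
  [[0.03,0,0.05,0,0,0,0.3],[0.07,0,0.03,0,0,0,0.3],[0.12,0,0,0,0,0,0.3],[0.16,0,-0.02,0,0,0,0.3],[0.2,0,-0.05,0,0,0,0.3],[0.2,0,-0.05,0,0,0,0.3]],
])

```text
time_s: 27.3
eef_pos: [0.5918, 0.3203, 0.0387]
eef_rot: [0.054, 0.945, 0.21, -0.245]
wrist_force: [-6.4, -3.3, -2.6]
opening: 0.529
```

```bash
python3 st.py; python3 - <<'E'
from kin import *
import cv2
s=camera("scene")[...,::-1];cv2.imwrite("pics/sc5.png",s);c=get_calibration("scene")
print([ (x,proj(c,c2w(x,0,.018)).round(1)) for x in(0,.008,.013)],proj(c,c2w(.013,0,.056)).round(1))
g=s.mean(2)
p0,p1=proj(c,c2w(-.012,0,.012)),proj(c,c2w(.03,0,.012))
for k in np.linspace(0,1,22):
    u,v=p0+(p1-p0)*k;print(round(-.012+.042*k,3),int(g[int(round(v)),int(round(u))]),end=" | ")
E
```

```text
27.3 [0.1357 0.0007 0.0387] Fx,Fy,Fz -7.159738423886205 -0.24080662085819915 -2.5703100414541984 [-0.1395  0.2709  0.066 ] 0.5288437123125057
[(0, array([250.9, 229.8])), (0.008, array([252.7, 227.1])), (0.013, array([253.9, 225.4]))] [254.  213.7]
-0.012 163 | -0.01 116 | -0.008 82 | -0.006 82 | -0.004 74 | -0.002 83 | 0.0 83 | 0.002 88 | 0.004 120 | 0.006 120 | 0.008 149 | 0.01 147 | 0.012 142 | 0.014 114 | 0.016 76 | 0.018 63 | 0.02 41 | 0.022 34 | 0.024 34 | 0.026 33 | 0.028 33 | 0.03 35 |
```

>>> apply_moves([
  [[0.04,0,-0.02,0,0,0,0.3],[0.08,0,-0.05,0,0,0,0.3],[0.12,0,-0.07,0,0,0,0.3],[0.16,0,-0.09,0,0,0,0.3],[0.16,0,-0.09,0,0,0,0.3]],
])

```text
time_s: 27.85
eef_pos: [0.5926, 0.3207, 0.0387]
eef_rot: [0.054, 0.945, 0.21, -0.246]
wrist_force: [-9.1, -5.2, -1.2]
opening: 0.532
```

```bash
python3 st.py; python3 - <<'E'
from kin import *
import cv2
s=camera("scene")[...,::-1];cv2.imwrite("pics/sc6.png",s);c=get_calibration("scene");g=s.mean(2)
p0,p1=proj(c,c2w(-.012,0,.012)),proj(c,c2w(.03,0,.012))
for k in np.linspace(0,1,22):
    u,v=p0+(p1-p0)*k;print(round(-.012+.042*k,3),int(g[int(round(v)),int(round(u))]),end=" | ")
E
```

```text
27.85 [0.1366 0.0007 0.0387] Fx,Fy,Fz -10.492729294876161 -0.8757454862541767 -1.174779960754666 [-0.3808  0.7594  0.2023] 0.532370724171637
-0.012 162 | -0.01 115 | -0.008 83 | -0.006 83 | -0.004 74 | -0.002 81 | 0.0 83 | 0.002 88 | 0.004 120 | 0.006 120 | 0.008 150 | 0.01 151 | 0.012 147 | 0.014 124 | 0.016 87 | 0.018 70 | 0.02 43 | 0.022 35 | 0.024 35 | 0.026 34 | 0.028 34 | 0.03 35 |
```

>>> apply_moves([
  [[0.03,0,-0.02,0,0,0,0.3],[0.06,0,-0.04,0,0,0,0.3],[0.1,0,-0.06,0,0,0,0.3],[0.1,0,-0.06,0,0,0,0.3],[0.1,0,-0.06,0,0,0,0.3]],
])

```text
time_s: 28.4
eef_pos: [0.5926, 0.3207, 0.0388]
eef_rot: [0.055, 0.944, 0.21, -0.248]
wrist_force: [-14.6, -7.0, 0.7]
opening: 0.53
```

```bash
python3 st.py; python3 - <<'E'
from kin import *
import cv2
s=camera("scene")[...,::-1];cv2.imwrite("pics/sc7.png",s)
a=cv2.imread("pics/sc5.png").mean(2)
for n in("sc5","sc6","sc7"):
    g=cv2.imread(f"pics/{n}.png").mean(2);print(n);print(g[222:234,246:262].astype(int))
E
```

```text
28.4 [0.1366 0.0007 0.0388] Fx,Fy,Fz -16.1590112461375 -0.18959939840386753 0.6576336683474479 [-0.6768  1.2889  0.1791] 0.5297738535101869
sc5
[[ 46  38  36  35  33  34  34  35  35  35  34  33  34  35  35  34]
 [ 56  47  44  42  39  36  34  35  35  34  34  33  35  35  34  36]
 [ 73  67  64  65  62  52  45  39  36  34  34  35  36  35  35  35]
 [ 93  91  93 100 101  87  71  57  46  41  39  36  35  36  37  35]
 [109 110 117 131 134 124 108  93  76  63  54  44  39  35  34  36]
 [114 114 128 143 148 146 139 128 114  99  86  69  52  40  38  36]
 [106 104 117 134 144 150 151 147 142 133 122 102  75  52  42  38]
 [ 96  87  95 109 122 134 143 149 152 150 145 126  92  63  52  47]
 [ 84  80  82  88  95 106 120 131 141 148 145 124  93  73  69  67]
 [ 74  77  81  82  84  88  93 103 115 127 125 107  89  86  92  92]
 [ 75  73  75  78  83  83  84  85  90  96  95  89  94 104 110 110]
 [ 98  83  74  71  74  77  81  82  80  76  77  87 103 113 117 117]]
sc6
[[ 52  40  36  35  35  35  34  33  34  34  34  34  34  35  34  35]
 [ 66  54  47  42  41  37  36  35  34  35  36  34  35  35  35  35]
 [ 83  73  68
[... 766 characters left out ...]
  34  34  34  34  34  35  34]
 [ 83  74  68  69  67  62  51  42  39  35  35  35  34  35  34  35]
 [100  93  95 104 107 100  83  66  52  43  38  36  35  36  35  35]
 [112 111 118 133 139 134 121 105  87  71  56  46  38  37  36  37]
 [113 114 128 143 151 151 145 137 124 109  92  72  54  45  39  37]
 [107 104 118 134 144 150 153 152 147 141 127 106  82  60  49  42]
 [ 96  87  96 109 122 134 143 150 153 152 146 128  99  73  61  57]
 [ 86  80  83  88  97 107 120 131 141 149 146 126  97  80  79  77]
 [ 74  77  81  82  83  87  94 103 116 126 125 108  91  92  96  98]
 [ 74  73  74  78  82  84  83  85  91  96  95  90  95 106 111 113]
 [ 97  84  74  72  75  78  81  82  80  77  77  87 104 114 117 117]]
```

The arm has stopped against a solid end stop at 16 N, so the pack is at the head. I'll ease back to unload it, then open.

>>> apply_moves([
  [[-0.1,0,0.05,0,0,0,0.3],[-0.2,0,0.1,0,0,0,0.3],[-0.26,0,0.14,0,0,0,0.3],[-0.26,0,0.14,0,0,0,0.3]],
])

```text
time_s: 28.85
eef_pos: [0.592, 0.3204, 0.0387]
eef_rot: [0.054, 0.945, 0.21, -0.244]
wrist_force: [-5.3, -2.2, -4.6]
opening: 0.528
```

```bash
python3 st.py
```

```text
28.85 [0.1359 0.0007 0.0387] Fx,Fy,Fz -5.703868146971319 0.25845240887214116 -4.641009597491966 [-0.1273  0.0193  0.0943] 0.5276807319301474
```

>>> apply_moves([
  [[0,0,0,0,0,0,0.6],[0,0,0,0,0,0,0.8],[0,0,0,0,0,0,1],[0,0,0,0,0,0,1],[0,0,0,0,0,0,1],[0,0,0,0,0,0,1]],
])

```text
time_s: 29.45
eef_pos: [0.5926, 0.3206, 0.0392]
eef_rot: [0.054, 0.945, 0.21, -0.244]
wrist_force: [0.7, 0.3, 0.2]
opening: 0.999
```

```bash
python3 st.py; python3 - <<'E'
from kin import *
import cv2
s=camera("scene")[...,::-1];cv2.imwrite("pics/sc8.png",s);print(s.mean(2)[222:234,246:262].astype(int))
E
```

```text
29.45 [0.1366 0.0007 0.0392] Fx,Fy,Fz 0.7293245074323232 -0.04293881139695882 0.1863053247318149 [ 0.0571 -0.2286 -0.0047] 0.9991843534565507
[[ 43  36  35  34  34  33  34  34  35  35  34  35  34  34  33  34]
 [ 51  42  40  39  37  36  35  34  32  35  36  35  36  35  36  35]
 [ 63  55  54  57  54  48  42  39  35  34  35  34  34  35  36  34]
 [ 79  76  83  92  90  80  70  56  45  40  36  37  34  35  35  35]
 [ 97  97 111 126 125 118 107  90  70  57  48  41  37  35  36  37]
 [108 110 126 142 146 144 138 123 104  88  75  61  49  39  36  36]
 [106 104 119 134 144 149 151 145 133 121 107  93  70  47  38  38]
 [ 96  87  95 109 123 135 144 149 149 144 134 119  88  57  47  43]
 [ 85  80  82  89  97 108 121 131 141 146 141 123  91  69  64  61]
 [ 74  77  82  83  84  88  95 103 116 127 125 107  88  87  90  89]
 [ 75  73  74  78  83  84  83  86  91  96  95  90  94 105 109 110]
 [ 99  84  75  72  74  79  80  82  80  78  78  87 104 114 117 117]]
```

Released, the pack sprang back only about 1.5 mm, to roughly toe x ≈ 13.4 mm. That is what the latch holding it would give. I'll retreat straight up and check.

>>> apply_moves([
  [[-0.5,0,-0.9,0,0,0,1],[-1,0,-1.8,0,0,0,1],[-2,0,-3.6,0,0,0,1],[-3,0,-5.4,0,0,0,1],[-4,0,-7.2,0,0,0,1],[-5.5,0,-10,0,0,0,1],[-7,0,-12.6,0,0,0,1],[-7,0,-12.6,0,0,0,1]],
])

```text
time_s: 30.3
eef_pos: [0.5948, 0.3213, 0.1912]
eef_rot: [0.053, 0.947, 0.21, -0.239]
wrist_force: [-0.3, -0.8, 0.8]
opening: 0.996
```

>>> apply_moves([
  [[0,0,0,0,0.1,0,1],[0,0,0,0,0.2,0,1],[0,0,0,0,0.3,0,1],[0,0,0,0,0.4,0,1],[0,0,0,0,0.5,0,1],[0,0,0,0,0.5,0,1],[0,0,0,0,0.5,0,1]],
])

```text
time_s: 31.0
eef_pos: [0.5922, 0.3203, 0.1845]
eef_rot: [0.0, 0.976, 0.217, -0.003]
wrist_force: [0.4, 0.7, 0.3]
opening: 1.0
```

```bash
python3 st.py; python3 - <<'E'
from kin import *
import cv2
c=get_calibration("wrist");w=camera("wrist")[...,::-1];cv2.imwrite("pics/w20.png",w);s=camera("scene")[...,::-1];g=w.mean(2)
print(s.mean(2)[222:234:2,246:262].astype(int))
for y in(-.016,0,.008,.016):
  print(y,[(round(x*1000,1),int(cv2.getRectSubPix(g.astype(np.float32),(1,1),tuple(map(float,proj(c,c2w(x,y,.012)))))[0,0])) for x in np.arange(-.006,.026,.002)])
print("top edge z=.056",[(round(x*1000),int(cv2.getRectSubPix(g.astype(np.float32),(1,1),tuple(map(float,proj(c,c2w(x,.012,.056)))))[0,0])) for x in np.arange(.145,.18,.002)])
# side objects vs start in the side view
d0=cv2.imread("pics/side0.png").astype(int);d1=camera("side")[...,::-1].astype(int);df=np.abs(d0-d1).max(2)>40
print("side diff shaker,jar,cups",df[200:265,275:302].mean(),df[150:195,216:240].mean(),df[240:268,234:248].mean())
E
```

```text
31.0 [0.136  0.0006 0.1845] Fx,Fy,Fz 0.6894679874964731 0.43294111555777565 0.26418218438654073 [-0.0224  0.0174 -0.0037] 1.000020471974219
[[ 44  38  36  36  37  36  37  36  36  36  37  36  35  36  36  37]
 [ 63  55  54  57  54  50  44  39  38  36  37  36  35  36  36  37]
 [ 95  95 109 123 123 116 105  87  70  57  46  43  38  37  36  38]
 [105 102 116 131 141 146 147 141 130 119 105  91  69  47  39  35]
 [ 83  79  82  87  94 105 118 129 137 144 138 119  89  68  64  60]
 [ 74  72  73  77  80  82  83  84  89  94  94  88  92 101 108 107]]
-0.016 [(np.float64(-6.0), 51), (np.float64(-4.0), 51), (np.float64(-2.0), 50), (np.float64(0.0), 51), (np.float64(2.0), 51), (np.float64(4.0), 52), (np.float64(6.0), 53), (np.float64(8.0), 71), (np.float64(10.0), 106), (np.float64(12.0), 115), (np.float64(14.0), 83), (np.float64(16.0), 55), (np.float64(18.0), 51), (np.float64(20.0), 51), (np.float64(22.0), 54), (np.float64(24.0), 89)]
0 [(np.float64(-6.0), 48), (np.float64(-4.0), 50), (np.float64(-2.0), 49), (np.float64(0.0), 49), (np.float64(2.0), 49), (np.float64(4.0), 50), (np.float64(6.0), 52), (
[... 597 characters left out ...]
, 89)]
0.016 [(np.float64(-6.0), 47), (np.float64(-4.0), 46), (np.float64(-2.0), 49), (np.float64(0.0), 48), (np.float64(2.0), 49), (np.float64(4.0), 48), (np.float64(6.0), 50), (np.float64(8.0), 71), (np.float64(10.0), 103), (np.float64(12.0), 108), (np.float64(14.0), 76), (np.float64(16.0), 49), (np.float64(18.0), 45), (np.float64(20.0), 46), (np.float64(22.0), 46), (np.float64(24.0), 73)]
top edge z=.056 [(145, 40), (147, 46), (149, 48), (151, 48), (153, 47), (155, 49), (157, 48), (159, 46), (161, 35), (163, 39), (165, 73), (167, 113), (169, 133), (171, 141), (173, 131), (175, 73), (177, 59), (179, 56)]
side diff shaker,jar,cups 0.020512820512820513 0.16203703703703703 0.11224489795918367
```

>>> apply_moves([
  [[-4,0,-2,0,0,0,1],[-8,0,-4,0,0,0,1],[-12,0,-5,0,0,0,1],[-16,0,-5,0,0,0,1],[-20,0,-5,0,0,0,1],[-20,0,-5,0,0,0,1],[-20,0,-5,0,0,0,1]],
])

```text
time_s: 31.85
eef_pos: [0.4118, 0.2357, 0.2348]
eef_rot: [0.0, 0.976, 0.217, -0.002]
wrist_force: [0.4, 0.5, -0.3]
opening: 0.999
```

```bash
python3 st.py; python3 - <<'E'
from kin import *
import cv2
c=get_calibration("wrist");w=camera("wrist")[...,::-1];cv2.imwrite("pics/w21.png",w);g=w.mean(2).astype(np.float32)
S=lambda x,y,z:int(cv2.getRectSubPix(g,(1,1),tuple(map(float,proj(c,c2w(x,y,z)))))[0,0])
print("cam",cc(-c["R"].T@c["t"]))
for z in(.012,.018,.056):
 for y in(-.019,-.006,.003,.006,.019):print(z,y,[(round(x*1000),S(x,y,z)) for x in np.arange(-.004,.026,.0015)])
print("across latch x=.008",[(round(y*1000),S(.008,y,.018)) for y in np.arange(-.024,.025,.003)])
for n,im in(("start",cv2.imread("pics/side0.png")),("now",camera("side")[...,::-1])):
  h=cv2.cvtColor(np.ascontiguousarray(im),cv2.COLOR_BGR2HSV);m=cv2.inRange(h,(15,90,60),(35,255,255));m2=m.copy();m2[:]=0;m2[140:175,205:250]=m[140:175,205:250];M=cv2.moments(m2,True);print(n,"jar cap",M["m10"]/max(M["m00"],1),M["m01"]/max(M["m00"],1),M["m00"])
d0=cv2.imread("pics/side0.png").astype(int);d1=camera("side")[...,::-1].astype(int);print("shaker cap diff",np.abs(d0-d1)[196:225,273:308].mean(), "cups", np.abs(d0-d1)[240:268,238:248].mean())
E
```

```text
31.85 [-0.0631  0.0005  0.2348] Fx,Fy,Fz 0.5845964798052526 0.31490594225095225 -0.3009831192824719 [-0.0462 -0.0332 -0.0176] 0.9991412285930056
cam [ 0.0097 -0.001   0.3598]
0.012 -0.019 [(-4, 177), (-2, 164), (-1, 142), (1, 138), (2, 142), (3, 143), (5, 139), (7, 137), (8, 136), (10, 130), (11, 108), (12, 70), (14, 53), (16, 58), (17, 59), (18, 61), (20, 62), (22, 61), (23, 60), (24, 60)]
0.012 -0.006 [(-4, 172), (-2, 158), (-1, 133), (1, 120), (2, 134), (3, 157), (5, 165), (7, 163), (8, 151), (10, 125), (11, 96), (12, 62), (14, 52), (16, 57), (17, 57), (18, 59), (20, 59), (22, 59), (23, 59), (24, 59)]
0.012 0.003 [(-4, 168), (-2, 152), (-1, 129), (1, 120), (2, 136), (3, 158), (5, 165), (7, 166), (8, 160), (10, 139), (11, 102), (12, 62), (14, 51), (16, 54), (17, 56), (18, 59), (20, 57), (22, 56), (23, 57), (24, 57)]
0.012 0.006 [(-4, 170), (-2, 160), (-1, 137), (1, 122), (2, 137), (3, 159), (5, 166), (7, 165), (8, 158), (10, 135), (11, 101), (12, 63), (14, 49), (16, 54), (17, 56), (18, 58), (20, 56), (22, 57), (23, 55), (24, 57)]
0.012 0.019 [(-4, 169), (-2, 155), (-1, 135), (1, 13
[... 2020 characters left out ...]
133), (11, 95), (12, 58), (14, 51), (16, 56), (17, 58), (18, 57), (20, 56), (22, 56), (23, 56), (24, 55)]
0.056 0.019 [(-4, 172), (-2, 169), (-1, 152), (1, 132), (2, 137), (3, 142), (5, 142), (7, 140), (8, 133), (10, 114), (11, 84), (12, 56), (14, 48), (16, 51), (17, 51), (18, 54), (20, 56), (22, 52), (23, 53), (24, 55)]
across latch x=.008 [(-24, 139), (-21, 138), (-18, 135), (-15, 131), (-12, 106), (-9, 144), (-6, 151), (-3, 150), (0, 158), (3, 160), (6, 159), (9, 151), (12, 108), (15, 124), (18, 123), (21, 131), (24, 128)]
start jar cap 226.3119266055046 158.1743119266055 218.0
now jar cap 226.3179723502304 158.18433179723502 217.0
shaker cap diff 11.443349753694582 cups 2.676190476190476
```

```bash
python3 -c "
from bench import *
print(hand_in())"
```

```text
the job is handed in; nothing more can be done
None
```

I put the pack on charge and handed the job in at about 32 s of the 58 s. No verdict came back, so the result below rests on my own checks.

**What I did:** I stood the pack against the bed's front edge and regripped it at 60°. I then tipped it over slowly and lowered it until it touched with about 11 N. After that I slid it home until it stopped against the head, where the wrist read 16 N. Finally I eased the load off, opened the gripper and moved clear.

**Last checks:**
- **Pack position:** after release it sprang back about 1.5 mm. Its foot is about 13 mm behind the bed's front edge; the target range is 11.5 to 22 mm.
- **Latch:** the whole latch is visible, and in the scene view it looks the same as when the pack was fully home. I take it to be up, but I did not measure its height directly.
- **Lying flat:** the last picture I viewed, before the slide, showed it flat between the guides. After the slide I checked only pixel values.
- **Neighbours:** the jar's cap has not moved in the side view. The pixel comparison for the cups changed little and the shaker's somewhat more, which I put down to shadow. I felt no contact with any of them.
- **Robot:** the gripper is clear and the wrist force reads about zero.

**What went wrong or stayed uncertain:**
- **First slide:** the foot dragged and the pack leaned about 5° to 6°. I released it, let it settle, and carried it to the edge just clear of the table instead.
- **Regrip swing:** while I swung the open gripper to 60° it strayed about 18 mm sideways for a moment. The wrist force showed no contact.
- **Charger position:** my estimate of its front edge differed by 1 to 2 mm between views.

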